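# Lay the tall carton down in the washer-top rack before the spin

### The job

The washer is about to spin, so lay the tall carton down in the rack: slide it along the lid, upright, until its foot is snug against the front edge of the wooden slatted insert, then push it high on its face so that it tips over that edge, easing it down onto its broad side on the slats instead of letting it drop. Then push the lying carton along the slats until it is snug against the rack's end plate, and leave it there. The cardboard is thin and full: never lift the carton, never press on it hard (15 N at most), and do not disturb the other things on the lid.

Things in the scene. Friction and masses are not known exactly. Their poses are not given: they have to be found in the camera images.
- carton: Closed full cardboard carton with a blue band, 50 mm deep (x) x 120 wide (y) x 180 high (z), 0.45 to 0.85 kg, balanced at its centre. Origin: centre of its base. Starts upright on the lid before the rack, +x face towards the insert within 8 degrees, 25 to 70 mm short of it, within 12 mm of the rack's centre line. Friction 0.5 to 0.7: pushed below 35 mm height it slides, pushed high it tips.
- carton_top (a point): Centre of the carton's top face, 180 mm above the base: the end that meets the end plate at last, when the +x face is underneath and the carton's z axis points along the rack's +x.
- carton_foot (a point): Middle of the carton's lower edge on its +x side, the edge that meets the stop. After tipping over the stop this end overhangs the insert's front edge by about 20 to 50 mm. Pressed against the stop at a height well above the stop's 20 mm, the carton begins to tip; pressed at or below that height it stays upright.
- rack: Low steel rack fixed to the lid, 245 mm long, 196 wide, open at its front, a guard rail along each side (45 mm high, 180 mm apart inside). Origin: on the lid (z = 0), middle of the open front; +x runs level from the open front along the rack to the end plate, y across, z up. In it lies a wooden slatted insert.
- endplate: Upright white end plate of the rack, 6 mm thick, 196 mm wide, 48 mm high. Origin: at the foot of its inner face (the face towards the carton), in the middle, on the lid; its axes are the rack's. It is 228 mm from the rack's origin.
- bottle: Closed orange bottle, 72 mm across, 200 mm high, standing; origin at the centre of its base. Bystander.
- cup: Blue plastic dosing cup, 66 mm across, 55 mm high; origin at the centre of its base. Bystander.
- peg0: Yellow clothes peg, 76 x 10 x 17 mm, lying; origin at its middle on the lid. Bystander.
- peg1: Yellow clothes peg like peg0. Bystander.
- peg2: Yellow clothes peg like peg0. Bystander.
- brush: White scrubbing brush with a spring-loaded steel clip on its handle, 260 mm long, 46 mm high, lying; origin near its middle on the lid. Bystander.
- insert_nominal (a point): Fixed point of the rack 9 mm behind its origin, 20 mm above the lid: mean place of the insert's top front edge. The insert (172 mm wide, 200 long, top 20 mm above the lid) ends in a straight crossbar 20 mm high, the stop; it really lies up to 9 mm before or behind this point along the rack's x, each time differently and not measured. It does not shift under 60 N.
- slot (a point): On the lid in the rack's centre line, 180 mm from the rack's origin: in the open slot, 48 mm wide, between the insert's middle slats, which runs along the rack from 18 mm behind the front edge to the end plate. A finger can reach down through it, below the slats' top (20 mm), to the lid.

How it is judged:
By the outcome, as a careful person would: the job done as asked, in the order asked, and still so for the second after the job is handed in, with the robot touching nothing.
It also fails if it takes over 72 s, if anything falls off the work surface, if the arm or the gripper's body presses on something with over 40 N, if the wrist force passes 120 N, or if a joint passes its speed limit or range.

### The arm

A 6-joint arm with a two-finger parallel gripper is mounted at the origin on the work surface. World frame = base frame: x ahead of the robot, y to its left, z up, the work surface at z = 0. Lengths are in m, angles in rad, forces in N, time in s.
With the tool pointing down it reaches from about 0.35 to 0.725 m from the base axis. Payload 6 kg.
Tool frame: the origin (TCP) lies midway between the tips of the shut fingers; the grasp point (between the pads) lies 19 mm behind it (env.hold_point_z is the distance from the TCP to the grasp point, in m); z points along the fingers, x is the direction in which the jaws open and shut, and the axes are right-handed (so a half turn about z gives the same grasp; the last joint's range is limited). The gripper opens to 85 mm and grips with 20 to 120 N. Pads are 22 mm wide; open, the fingers measure 114 mm over their backs; the gripper's body (76 mm by 85 mm) begins 54 mm behind the grasp point. The pads swing forward as they close: fully open they stand 13 mm farther back than shut.
Start: joints at [-0.938, 0.04, 0.085, 0, -1.615, -0.334], TCP at [0.177, -0.573, 0.231] pointing down, gripper open.
Joint ranges: [-2.56, 2.56], [-1.29, 2.01], [-1.08, 1.49], [-3.29, 1.98], [-2.81, -0.18], [-2.99, 2.99]. Speed limits (rad/s): [2.57, 2.57, 3.01, 3.14, 3.14, 3.14].

### API

Orientations are given as [roll, pitch, yaw] about the fixed x, y, z axes, in that order (R = Rz(yaw) Ry(pitch) Rx(roll)).
In Python, from rig import env, optics gives the robot as it stands. The module is installed in compiled form; this text tells all that it offers.
- The arm moves only by the tool jog_arm, never from a script. Its argument "moves" is a list of rows, each a list of 7 numbers: the shift along the tool's x, y, z in m, then the turn, a rotation vector about the tool's x, y, z in rad, then the opening, from -1 (shut) to 1 (fully open). In form: [[tx, ty, tz, ax, ay, az, gripper], ...]. A call has 1 to 20 rows; each row shifts and turns the commanded pose from where the row before left it, along the tool's axes as they then stand; what a row does not reach is not made up. A row lasts 1/8 s, in which the tool goes at most 62.5 mm and 10.7 degrees, less where a joint would pass 70% of its speed; a pose out of reach is approached as far as the arm can. A call is refused whole if a number of a shift passes 0.0625 or a number of a turn 0.188, either way. A call with a gripper value outside its range is refused whole. The fingers move at their own pace and stop on an object; the grip force is fixed at half the most. Time passes only in rows, so rows that do not move let the fingers close. It gives the time, the measured TCP pose, the force and the opening at its end, in the units of the state.
- env.sense(): the state, without advancing time (a new reading comes with each control period).
- optics.get_image(name): name is "scene" or "top" or "wrist"; returns a dict with "image" (420x560x3 uint8, red, green, blue), "z_map" (420x560 float32, m along the optical axis (not along the pixel's ray), 0 where there is no reading), "fovy" (degrees; the focal length in pixels is half the picture's height over the tangent of half this angle, whatever the lens; pixels are square), "cx", "cy" (the principal point, pixels), "R" (3x3) and "t" (3): a world point X has camera coordinates R X + t. Camera axes: x right, y down, z forward; pixel columns grow to the right and rows downward; lengths in m; the calibration is good to about 2 mm. The wrist camera is an equidistant fisheye: a pixel r from the principal point sees the ray r / f radians off the axis. A picture is of the moment at which its call begins.
- env.sign_off(): hands the job in, once; it reports no verdict.
Trained networks look in the newest picture that a camera, given by its name, has taken for a name from the list of things; names that differ only in an ending like _2 or _b are one class to them, and where a whole thing is asked for, a point or a joint stands for the part that bears it (a point fixed in the world has none). Each returns a list of dicts, best first, with "score" (0 to 1); they miss things now and then, are a little off and sometimes report something else, mostly with a low value. They report only what shows in the picture. A call takes as long as a camera call.
- optics.find_in(target, camera): "extent" ([centre column, centre row, width, height] in pixels, round what is visible of it).
- optics.spot_point(target, camera): "location" ([column, row] in pixels: a listed point, or the origin of a listed thing).
The state is a dict: "time": time; "qpos": joint angles; "joint_vel": joint speeds; "tau": joint torques, N m; "tool_pos": TCP position; "tool_rot": TCP orientation; "force": force on the tool from outside, world axes, zero at the start; "moment": the same for the moment, N m; "opening": opening from 0.0 (shut) to 1.0 (fully open).
Only numpy, scipy, OpenCV 4.12 (cv2) and the standard library are available. Lean on these libraries where they do the work, as an engineer would, in place of code of your own. Each camera call takes 0.05 s, during which the arm holds its last target.

## Working session

There is one attempt and no reset: what is moved stays moved. The work goes in short steps, Python scripts to look and compute and a tool call to move; the robot and the scene stay as the last step left them, time stands still between calls to the robot, and variables do not carry over. Pictures are saved under pics/ and viewed, and the job is handed in when it is done.

Besides the shell and the picture viewer there is one more tool, called after "Emit:" as name([rows], argument=value, ...), one row to a line, values as JSON. jog_arm: Moves the arm, as the interface text tells. Its arguments: {"type":"object","properties":{"moves":{"type":"array","items":{"type":"array","items":{"type":"number"}}}},"required":["moves"]}

```bash
mkdir -p pics; ls
cat > h.py <<'E'
import numpy as np, cv2
from rig import env, optics
def save(im,fn): cv2.imwrite('pics/'+fn, im['image'][:,:,::-1])
def f(im): return im['image'].shape[0]/2/np.tan(np.radians(im['fovy']/2))
def px2w(im,u,v,z=None):
    F=f(im); d=im['z_map'][int(round(v)),int(round(u))] if z is None else z
    c=np.array([(u-im['cx'])/F*d,(v-im['cy'])/F*d,d]); return im['R'].T@(c-im['t'])
def ray_z(im,u,v,zw):
    F=f(im); r=im['R'].T@np.array([(u-im['cx'])/F,(v-im['cy'])/F,1]); o=-im['R'].T@im['t']
    return o+r*(zw-o[2])/r[2]
def w2px(im,X):
    c=im['R']@np.asarray(X)+im['t']; F=f(im); return c[0]/c[2]*F+im['cx'],c[1]/c[2]*F+im['cy']
def cloud(im):
    F=f(im); d=im['z_map']; v,u=np.mgrid[:d.shape[0],:d.shape[1]]
    c=np.stack([(u-im['cx'])/F*d,(v-im['cy'])/F*d,d],-1)
    P=(c-im['t'])@im['R']; P[d<=0]=np.nan; return P
E
python3 - <<'E'
from h import *
print(env.sense())
for n in ['scene','top']:
    im=optics.get_image(n); save(im,n+'0.png'); np.savez(n+'0.npz',**im)
    print(n,im['fovy'],-im['R'].T@im['t'])
    for t in ['carton','rack','endplate','bottle','cup','peg0','brush']:
        print(t,[(np.round(r['extent']),round(r['score'],2)) for r in optics.find_in(t,n)[:3]])
    for t in ['carton_top','carton_foot','rack','endplate','insert_nominal','slot','carton']:
        for r in optics.spot_point(t,n)[:1]: print(t,np.round(r['location'],1),round(r['score'],2),np.round(px2w(im,*r['location']),3))
E
```

```text
pics
{'time': 0.0, 'qpos': array([-9.38294864e-01,  4.07994899e-02,  8.37957312e-02, -4.63568002e-04,
       -1.61550070e+00, -3.33726505e-01]), 'joint_vel': array([ 9.87869358e-04, -9.92784095e-04,  2.44841761e-04, -3.18469912e-05,
       -9.46177439e-04, -1.09862269e-03]), 'tau': array([-5.91565040e-04, -3.68190730e+01,  3.47409868e+01,  6.93242401e+00,
       -5.43961331e-03, -2.38071613e-05]), 'tool_pos': array([ 0.1766036 , -0.57307133,  0.23027757]), 'tool_rot': array([-3.14147072e+00, -1.76559489e-03,  1.86959150e+00]), 'force': array([ 0.56472982, -0.69601376,  0.7002161 ]), 'moment': array([0.02056302, 0.06832742, 0.05106513]), 'opening': 1.0013434882691001}
scene 53.079979668656875 [0.8606055  0.32938467 0.87380124]
carton [(array([266., 209., 117., 117.]), 0.17)]
rack [(array([267., 211., 121., 116.]), 0.66)]
endplate [(array([232., 177.,  56.,  56.]), 0.84)]
bottle [(array([272.,  88.,  29.,  73.]), 0.75), (array([280., 362.,  36.,  11.]), 0.52)]
cup [(array([145., 208.,  30.,  30.]), 0.87)]
peg0 [(array([221., 303.,  21.,  32.]), 0.69), (array([278., 364.,  38.,   7.]), 
[... 723 characters left out ...]
te [(array([332., 210.,   3.,  63.]), 0.84)]
bottle [(array([380., 297.,  33.,  30.]), 0.74), (array([292., 214.,  90.,  76.]), 0.37)]
cup [(array([360., 140.,  22.,  26.]), 0.71), (array([166., 304.,  33.,  96.]), 0.39)]
peg0 [(array([196., 135.,  19.,  18.]), 0.68), (array([298., 134.,  17.,  13.]), 0.66)]
brush [(array([168., 305.,  35.,  95.]), 0.55)]
carton_top [222.6 205.6] 0.72 [0.49  0.1   0.179]
carton_foot [241.9 224. ] 0.75 [0.475 0.062 0.003]
rack [252.  212.3] 0.71 [0.509 0.035 0.   ]
endplate [329.4 215.6] 0.74 [ 0.5   -0.184  0.002]
insert_nominal [255.4 213.8] 0.92 [0.501 0.024 0.021]
slot [309.9 215.3] 0.75 [ 0.501 -0.129  0.001]
carton [231.3 223.6] 0.91 [0.444 0.077 0.183]
```

View pics/scene0.png

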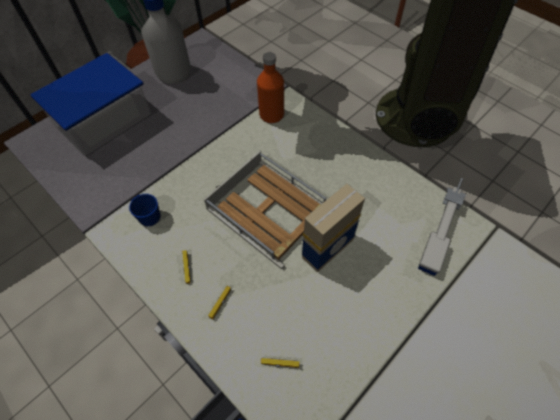

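View pics/top0.png

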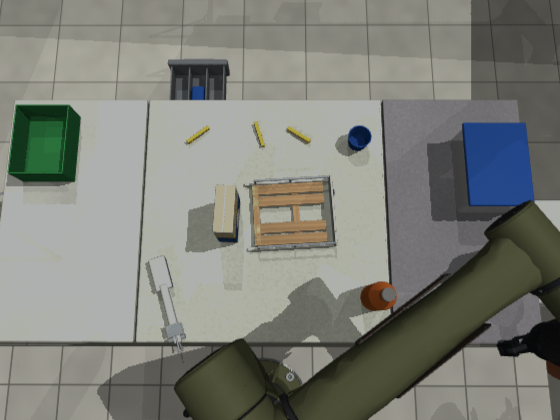

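Run:
```python
from h import *
im=dict(np.load('top0.npz')); P=cloud(im)
def reg(z0,z1,c0,c1,r0,r1):
    m=np.zeros(P.shape[:2],bool); m[r0:r1,c0:c1]=1
    m&=(P[...,2]>z0)&(P[...,2]<z1); return P[m]
c=reg(.165,.2,205,250,170,250); print('carton top',len(c),c.mean(0)); 
r=cv2.minAreaRect((c[:,:2]*1000).astype(np.float32)); print(r, cv2.boxPoints(r))
for nm,z0,z1 in [('rails',.038,.055),('insert',.014,.026)]:
    q=reg(z0,z1,235,345,165,260); print(nm,len(q),q.min(0),q.max(0)); r=cv2.minAreaRect((q[:,:2]*1000).astype(np.float32)); print(r,cv2.boxPoints(r))
g=cv2.resize(im['image'][160:265,195:350,::-1],None,fx=5,fy=5,interpolation=cv2.INTER_NEAREST); cv2.imwrite('pics/topz.png',g)
np.set_printoptions(linewidth=250)
print(np.round(P[200:232:4,236:262,2]*1000).astype(int))
```

```text
carton top 983 [0.48243054 0.09631364 0.18022353]
((484.2301940917969, 97.02667236328125), (50.7861213684082, 121.06269073486328), 87.1185531616211) [[422.4989   74.7086 ]
 [543.4085   68.62283]
 [545.9615  119.34474]
 [425.05188 125.43051]]
rails 528 [ 0.40440299 -0.19630893  0.03802617] [0.60947958 0.07761399 0.05442281]
((504.8466796875, -56.039703369140625), (194.0302276611328, 276.37451171875), 3.3474719524383545) [[ 399.9282    76.24695]
 [ 416.066   -199.656  ]
 [ 609.76514 -188.32635]
 [ 593.6273    87.5766 ]]
insert 3041 [ 0.40055699 -0.1930891   0.01400387] [0.60658645 0.07464106 0.02596417]
((503.215087890625, -54.29914855957031), (194.7781219482422, 266.73876953125), 3.5811965465545654) [[ 397.68555    72.726585]
 [ 414.34686  -193.4913  ]
 [ 608.7446   -181.32489 ]
 [ 592.0833     84.893005]]
[[                 128                  101                   71                   40                    0                    3                    3                   -1                    1                    6                   -5
                     2                   -1       
[... 3502 characters left out ...]
                   23                   22                   25                   24]
 [                  82                   46                    2                   -1                    1                    0                    0                    3                    0                    0                   -1
                     2                   -1                    0                    6                    0                    2                   -1                   23                   21                   21                   21
                    19                   21                   19                   21]]<stdin>:12: RuntimeWarning: invalid value encountered in cast
```

Run:
```python
from h import *
im=dict(np.load('top0.npz')); P=cloud(im)
m=np.zeros(P.shape[:2],bool); m[170:256,240:342]=1
# rail/endplate points
q=P[m&(P[...,2]>.036)&(P[...,2]<.056)]
q=q[q[:,1]<0.05]
def line(p,ax): # fit
    for _ in range(5):
        vx,vy,x0,y0=cv2.fitLine(p[:,:2].astype(np.float32),cv2.DIST_HUBER,0,0.001,0.001).ravel()
        r=(p[:,0]-x0)*-vy+(p[:,1]-y0)*vx
        k=abs(r)<0.006; p=p[k]
    return vx,vy,x0,y0,len(p),r.std()
A=q[(q[:,0]>.58)&(q[:,1]>-.16)]; B=q[(q[:,0]<.435)&(q[:,1]>-.16)]; C=q[(q[:,1]<-.17)&(q[:,0]>.44)&(q[:,0]<.57)]
for n,p in zip('far near plate'.split(),(A,B,C)): 
    l=line(p,0); print(n,np.round(l,4),np.degrees(np.arctan2(l[1],l[0])), p[:,:2].min(0),p[:,:2].max(0))
# insert wood by colour + height
I=im['image'].astype(int); wood=(I[...,0]-I[...,2]>50)&m
# front edge per row
pts=[]
for v in range(184,246):
    us=[u for u in range(240,275) if I[v,u,0]-I[v,u,2]>45]
    if us: pts.append(ray_z(im,us[0]-0.5,v,0.02))
pts=np.array(pts); print(np.round(pts[::6],4)); l=line(pts,0); print('front',np.round(l,4),np.degrees(np.arctan2(l[1],l[0])),len(pts))
```

```text
far [ 5.860e-02 -9.983e-01  5.974e-01 -6.360e-02  1.460e+02  1.700e-03] -86.639404 [ 0.58866118 -0.15853161] [0.60473333 0.02838323]
near [ 6.080e-02 -9.982e-01  4.119e-01 -7.000e-02  1.450e+02  1.800e-03] -86.51456 [ 0.40440299 -0.15783192] [0.41960548 0.01808609]
plate [ 9.987e-01  5.040e-02  5.280e-01 -1.873e-01  1.330e+02  2.200e-03] 2.8915353 [ 0.44034742 -0.19630893] [ 0.569171   -0.18240959]
[[ 0.5872 -0.0233  0.02  ]
 [ 0.5696  0.0358  0.02  ]
 [ 0.5522  0.0328  0.02  ]
 [ 0.535   0.0326  0.02  ]
 [ 0.5178  0.0324  0.02  ]
 [ 0.5007  0.0295  0.02  ]
 [ 0.4836  0.0293  0.02  ]
 [ 0.4667  0.0291  0.02  ]
 [ 0.4499  0.0262  0.02  ]
 [ 0.4331  0.026   0.02  ]
 [ 0.4165  0.0258  0.02  ]]
front [9.985e-01 5.490e-02 5.002e-01 3.000e-02 6.000e+01 9.000e-04] 3.1489546 62
```

View pics/topz.png

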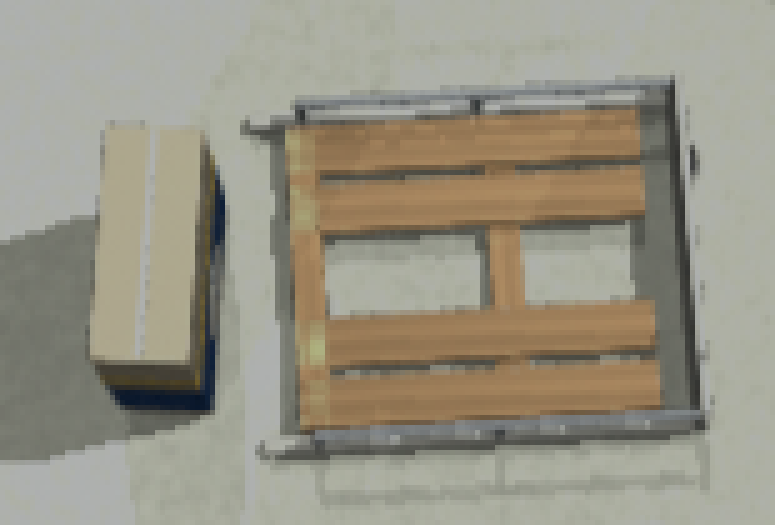

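Run:
```python
from h import *
im=dict(np.load('top0.npz')); P=cloud(im)
print(np.round(np.nan_to_num(P[206:222:3,255:335,2])*1000).astype(int))
print(np.round(P[212,[259,262,290,293,296,299,301,305,322,326,331],:],3))
```

```text
[[18 21 26 23 21 13 12 17 10  3 -4  1 -3  3  4 -2  2 -4 -7  2  6  1  8  0
   2  1 -3  0  2  4  1  1  2  6 -2 -2 -5  8 15 14 10  9 11 13  8  3  1 -1
   0  2 -2  2  1  3  6 -1  3 -4  2  1  2  3  1  1  1 -7 -1  2 -3 -3  1 -2
   4 -3 -6 10 36 45 43  2]
 [20 21 21 24 20 -2  6  6 -3 -6 -1  5 -5  4  1 -2  1  1  1  2  1  5  4 -1
   2  4  3  4  6 -5  1  1 -2  1 -5  1  1  3 16 13  0 10 10 13  4  2  1  2
   4  0  0  2  0  3 -1  0  1  2 -1  1  1  0  2  4  0  6  2  5  1  1  9  1
  -5 -1  0  9 31 48 47 50]
 [20 20 20 17 22 -3  5  4 -4 -3  0  2  2  0  2 -1  1  1  3  3  2  0 -1  0
   7  3 -6 -2  0  2  1  0 -2  3  0 -2  2 -3 14 15 16 13 12 16  2 -3 -2 -1
  -1 -1  1  0  1  0 -3  2 -4 -3  1 -1  0 -2 -4  7 -3  5 -3  4  4 -2 -2 -1
  -2  4  2  2 20 42 46 47]
 [23 20 22 23 17  1  1  3  0 -1  3  2  0  2 -1 -3  4  1 -2  2 -1 -4 -4  1
   5 -2 -4 -2 -4 -2 -4 -3  1  1  1 -3  2  3 12 13 13 16 14 15  9  1  2 -4
  -1 -4  2  4 -2  0  0  1  0 -2  1  1  1  8  2  2 -4 -1  5 -1  1  3  3 -1
   3  3  1 -1 17 38 48 44]
 [22 22 14 19 18  2 -2 -1 -1  2 -3  2  3 -1  0  2  1  5  1 -4 -1  1  4 -2
  -4  0  1  3 -1 -4 -1 -1  0  4 -2  3  1 -1 11 11 10 13  6 11  9  4  6 -3
   4  1  3  3  2 -4  4 -2 -2 -4 -7  1  0  0 -4  0 -3  2  2 -2  0  1 -3  2
   1 -2  2  3  6 35 50 43]
 [23 18 21 23 20  3  2  1  0 -1 -2 -1 -1  0  3 -1  5  0  3 -2 -5 -2 -3  4
  -1  3 -3  1  2 -2 -6  0  6  3 20 24 14 20 23 22 22 21 21 18 24 20 24 19
  22 18 23 19 25 23 26 20 21 24 16 18 16 20 27 21 25 15 24 23 24 19 25  2
   2 -2 -5  0  7 17 48 47]]
[[ 0.506  0.014  0.022]
 [ 0.51   0.006  0.004]
 [ 0.511 -0.073 -0.002]
 [ 0.508 -0.081  0.014]
 [ 0.508 -0.089  0.013]
 [ 0.51  -0.098  0.002]
 [ 0.511 -0.104 -0.002]
 [ 0.511 -0.115  0.001]
 [ 0.51  -0.163  0.004]
 [ 0.511 -0.175 -0.001]
 [ 0.507 -0.187  0.02 ]]
```

Emit:
jog_arm([
  [0,0,-0.06,0,0,0,1],
  [0,0,-0.06,0,0,0,1],
  [0.04,0.02,0,0,0,0,1],
])

```text
time: 1.88
tool_pos: [0.1845, -0.5319, 0.3561]
tool_rot: [3.141, 0.007, 1.867]
force: [1.2, 0.8, -0.2]
opening: 0.999
```

```bash
cat > plan.py <<'E'
import numpy as np
from scipy.spatial.transform import Rotation as Ro
EX=np.array([.0585,-.9983,0]);EY=np.array([.9983,.0585,0]);Z=np.array([0,0,1.])
O=np.array([.4987,.0426,0])
def rk(x,y,z): return O+EX*x+EY*y+Z*z
def Rpush(a): # tool x=-ey, tilt a deg from vertical, z towards +ex
    a=np.radians(a); z=np.sin(a)*EX-np.cos(a)*Z; x=-EY; return np.stack([x,np.cross(z,x),z],1)
def Rcage(a): # tool x=+ex when vertical, z tilts towards -ex
    a=np.radians(a); z=-np.sin(a)*EX-np.cos(a)*Z; y=-EY; return np.stack([np.cross(y,z),y,z],1)
def rows(p0,R0,p1,R1,n,g=1,nd=4):
    """straight line, even rows in rounded numbers"""
    p=np.array(p0,float);R=np.array(R0,float); out=[]
    rv=(Ro.from_matrix(R.T@R1)).as_rotvec(); st=Ro.from_matrix(R)
    for i in range(1,n+1):
        pt=p0+(np.array(p1)-p0)*i/n; Rt=(st*Ro.from_rotvec(rv*i/n)).as_matrix()
        d=np.round(R.T@(pt-p),nd); w=np.round(Ro.from_matrix(R.T@Rt).as_rotvec(),3)
        p=p+R@d; R=(Ro.from_matrix(R)*Ro.from_rotvec(w)).as_matrix(); out.append([float(x) for x in d]+[float(x) for x in w]+[g])
    print('['+',\n'.join(str(r).replace(' ','') for r in out)+']'); return p,R
def now():
    from rig import env
    s=env.sense(); return np.array(s['tool_pos']),Ro.from_euler('xyz',s['tool_rot']).as_matrix(),s
E
python3 - <<'E'
from plan import *
p,R,s=now()
t=rk(-.17,-.012,.33); print(t)
rows(p,R,t,Rpush(0),15)
E
```

```text
[0.4767754 0.211609  0.33     ]
[[0.0417,0.0331,0.0015,-0.0,0.0,-0.089,1],
[0.0387,0.0367,0.0014,-0.001,0.001,-0.089,1],
[0.0352,0.0399,0.0016,0.0,0.0,-0.089,1],
[0.0315,0.0429,0.0015,-0.0,0.001,-0.089,1],
[0.0276,0.0456,0.0016,-0.0,0.0,-0.088,1],
[0.0235,0.0478,0.0015,-0.001,0.001,-0.089,1],
[0.0191,0.0497,0.0017,-0.0,0.0,-0.089,1],
[0.0147,0.0512,0.0016,-0.0,0.001,-0.089,1],
[0.01,0.0524,0.0016,-0.001,0.0,-0.089,1],
[0.0054,0.0529,0.0017,0.0,0.001,-0.089,1],
[0.0006,0.0533,0.0017,-0.0,0.0,-0.089,1],
[-0.0042,0.0531,0.0017,-0.0,0.0,-0.089,1],
[-0.0088,0.0525,0.0017,-0.001,0.001,-0.089,1],
[-0.0135,0.0516,0.0018,0.0,0.0,-0.089,1],
[-0.0179,0.0501,0.0017,-0.0,0.001,-0.088,1]]
```

Emit:
jog_arm([
  [0.042,0.033,0.0015,0,0,-0.089,1],
  [0.039,0.037,0.0015,0,0,-0.089,1],
  [0.035,0.04,0.0015,0,0,-0.089,1],
  [0.0315,0.043,0.0015,0,0,-0.089,1],
  [0.0275,0.0455,0.0015,0,0,-0.089,1],
  [0.0235,0.048,0.0015,0,0,-0.089,1],
  [0.019,0.05,0.0015,0,0,-0.089,1],
  [0.0145,0.051,0.0015,0,0,-0.089,1],
  [0.01,0.0525,0.0015,0,0,-0.089,1],
  [0.0055,0.053,0.0015,0,0,-0.089,1],
  [0.0005,0.0535,0.0015,0,0,-0.089,1],
  [-0.004,0.053,0.0015,0,0,-0.089,1],
  [-0.009,0.0525,0.0015,0,0,-0.089,1],
  [-0.0135,0.0515,0.0015,0,0,-0.089,1],
  [-0.018,0.05,0.0015,0,0,-0.089,1],
])

```text
time: 3.75
tool_pos: [0.4748, 0.2176, 0.329]
tool_rot: [3.141, 0.001, -3.075]
force: [1.0, -0.7, 0.7]
opening: 0.997
```

Run:
```python
from plan import *
p,R,s=now()
t=rk(-.135,-.0125,.03); print(t)
rows(p,R,t,Rpush(38),8)
from h import *
im=optics.get_image('top'); save(im,'top1.png'); np.savez('top1.npz',**im)
```

```text
[0.47832375 0.17663925 0.03      ]
[[-0.0001,-0.0052,0.0374,0.083,0.0,0.001,1],
[-0.0001,-0.002,0.0377,0.083,0.001,0.001,1],
[-0.0001,0.0011,0.0377,0.083,0.0,0.001,1],
[-0.0001,0.0042,0.0375,0.083,0.001,0.001,1],
[-0.0002,0.0073,0.037,0.083,-0.0,0.001,1],
[-0.0001,0.0103,0.0363,0.083,0.0,0.0,1],
[-0.0001,0.0133,0.0353,0.083,0.001,0.001,1],
[-0.0002,0.0162,0.034,0.083,0.0,0.001,1]]
```

Emit:
jog_arm([
  [0,-0.005,0.0375,0.083,0,0.001,1],
  [0,-0.002,0.0375,0.083,0,0.001,1],
  [0,0.001,0.0375,0.083,0,0.001,1],
  [0,0.004,0.0375,0.083,0,0.001,1],
  [0,0.0075,0.037,0.083,0,0.001,1],
  [0,0.0105,0.0365,0.083,0,0,1],
  [0,0.0135,0.0355,0.083,0,0.001,1],
  [0,0.016,0.034,0.083,0,0,1],
  [0,0,0,0,0,0,1],
])

```text
time: 4.92
tool_pos: [0.4752, 0.1731, 0.0263]
tool_rot: [-2.471, -0.004, -3.084]
force: [0.1, 0.2, 0.6]
opening: 1.001
```

Run:
```python
from plan import *
from h import *
p,R,s=now(); print(p,s['tool_rot'],s['qpos'],s['force'])
for n in ['top','scene','wrist']:
    im=optics.get_image(n); save(im,n+'2.png'); np.savez(n+'2.npz',**im)
im=dict(np.load('scene2.npz')); g=cv2.resize(im['image'][140:320,200:460,::-1],None,fx=3,fy=3,interpolation=cv2.INTER_CUBIC); cv2.imwrite('pics/s2z.png',g)
```

```text
[0.47524293 0.1730713  0.02626322] [-2.47134083 -0.0044348  -3.08416245] [ 1.00443906  0.19887831 -0.39091116  0.36833443 -1.55564033 -1.06105677] [0.06646516 0.20003014 0.5774182 ]
```

View pics/s2z.png

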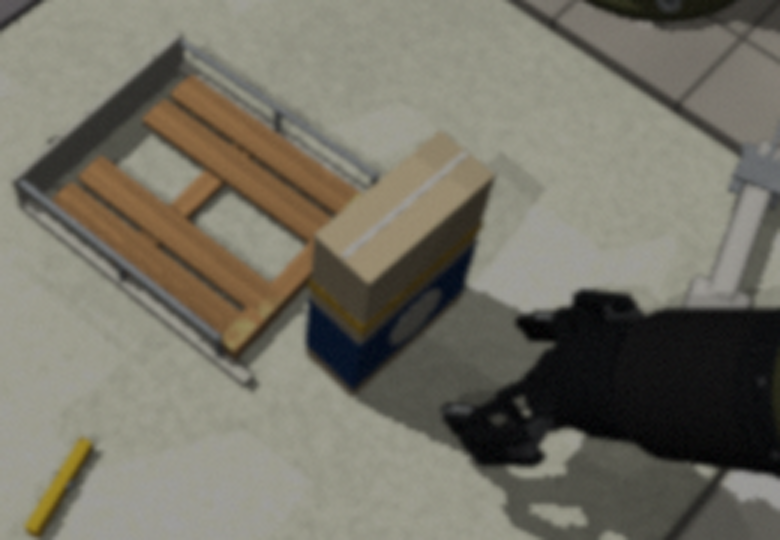

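View pics/wrist2.png

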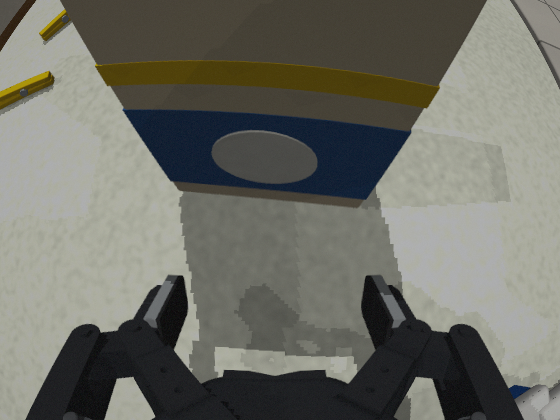

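Emit:
jog_arm([
  [0,0.008,0.01,0,0,0,1],
  [0,0.006,0.008,0,0,0,1],
  [0,0.0015,0.002,0,0,0,1],
  [0,-0.0079,0.0062,0,0,0,1],
  [0,-0.0079,0.0062,0,0,0,1],
  [0,-0.0079,0.0062,0,0,0,1],
  [0,0,0,0,0,0,1],
])

```text
time: 5.95
tool_pos: [0.4787, 0.1437, 0.0045]
tool_rot: [-2.478, 0.002, -3.085]
force: [0.5, -0.5, -0.4]
opening: 1.002
```

Run:
```python
from plan import *
from h import *
p,R,s=now(); print(p,s['tool_rot'],s['force'])
im=optics.get_image('wrist'); save(im,'w3.png')
```

```text
[0.47872155 0.1437492  0.00449272] [-2.47772905e+00  1.50696935e-03 -3.08528593e+00] [ 0.51128563 -0.54131242 -0.42284598]
```

View pics/w3.png

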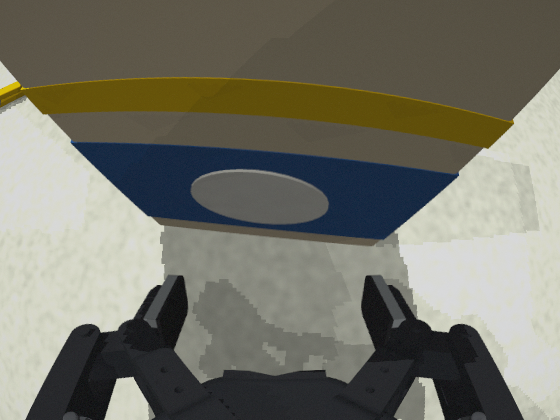

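Emit:
jog_arm([
  [0,0.0025,0.0032,0,0,0,1],
  [0,-0.004,0.0031,0,0,0,1],
  [0,-0.004,0.0031,0,0,0,1],
  [0,-0.004,0.0031,0,0,0,1],
  [0,-0.003,0.0023,0,0,0,1],
  [0,-0.003,0.0023,0,0,0,1],
  [0,-0.004,0.0031,0,0,0,1],
  [0,-0.004,0.0031,0,0,0,1],
  [0,-0.004,0.0031,0,0,0,1],
])

```text
time: 7.12
tool_pos: [0.4812, 0.1069, 0.0005]
tool_rot: [-2.478, 0.002, -3.084]
force: [-0.6, 2.5, -0.3]
opening: 0.995
```

Run:
```python
from plan import *
from h import *
p,R,s=now(); print(p,s['tool_rot'],s['force'])
im=optics.get_image('wrist'); save(im,'w4.png')
im=optics.get_image('scene'); g=cv2.resize(im['image'][140:320,200:460,::-1],None,fx=3,fy=3,interpolation=cv2.INTER_CUBIC); cv2.imwrite('pics/s4z.png',g)
```

```text
[0.48123557 0.10689329 0.00051418] [-2.47848766e+00  2.02454642e-03 -3.08364751e+00] [-0.59789913  2.53288387 -0.3487345 ]
```

View pics/w4.png

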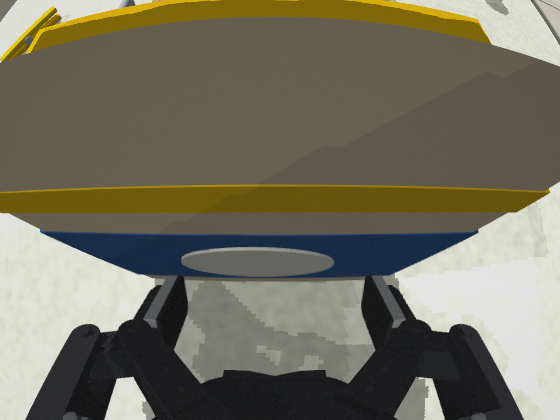

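View pics/s4z.png

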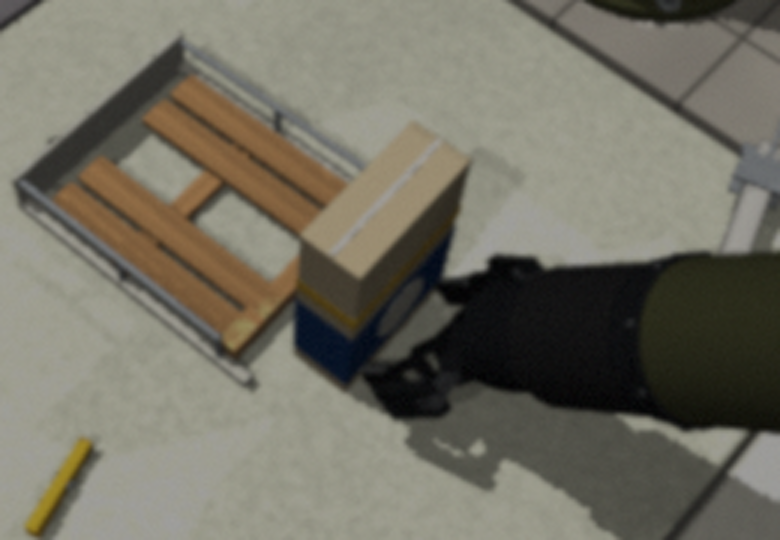

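Emit:
jog_arm([
  [0,-0.0032,0.0025,0,0,0,1],
  [0,-0.0032,0.0025,0,0,0,1],
  [0,-0.0032,0.0025,0,0,0,1],
  [0,-0.0024,0.0019,0,0,0,1],
  [0,-0.0024,0.0019,0,0,0,1],
])

```text
time: 7.85
tool_pos: [0.4821, 0.0884, 0.0006]
tool_rot: [-2.478, 0.002, -3.084]
force: [-0.1, 3.3, -0.0]
opening: 0.999
```

Emit:
jog_arm([
  [0,-0.0016,0.0012,0,0,0,1],
  [0,-0.0016,0.0012,0,0,0,1],
])

```text
time: 8.1
tool_pos: [0.4823, 0.0844, 0.0006]
tool_rot: [-2.478, 0.002, -3.084]
force: [0.1, 3.6, -0.6]
opening: 0.998
```

Emit:
jog_arm([
  [0,-0.0008,0.0006,0,0,0,1],
  [0,-0.0008,0.0006,0,0,0,1],
])

```text
time: 8.35
tool_pos: [0.4823, 0.0825, 0.0006]
tool_rot: [-2.478, 0.001, -3.084]
force: [-0.5, 4.1, -0.6]
opening: 0.998
```

Emit:
jog_arm([
  [0,-0.0008,0.0006,0,0,0,1],
  [0,-0.0008,0.0006,0,0,0,1],
])

```text
time: 8.6
tool_pos: [0.4824, 0.0805, 0.0006]
tool_rot: [-2.478, 0.001, -3.084]
force: [-0.3, 4.0, 0.4]
opening: 1.001
```

Emit:
jog_arm([
  [0,-0.0008,0.0006,0,0,0,1],
])

```text
time: 8.72
tool_pos: [0.4825, 0.0795, 0.0006]
tool_rot: [-2.478, 0.001, -3.084]
force: [-0.4, 3.3, 0.8]
opening: 1.002
```

Emit:
jog_arm([
  [0,-0.0008,0.0006,0,0,0,1],
])

```text
time: 8.85
tool_pos: [0.4825, 0.0784, 0.0006]
tool_rot: [-2.478, 0.001, -3.084]
force: [0.2, 3.4, -0.2]
opening: 0.997
```

Emit:
jog_arm([
  [0,-0.0008,0.0006,0,0,0,1],
])

```text
time: 8.98
tool_pos: [0.4826, 0.0775, 0.0006]
tool_rot: [-2.478, 0.001, -3.084]
force: [-1.9, 6.0, -0.5]
opening: 1.001
```

Emit:
jog_arm([
  [0,-0.0008,0.0006,0,0,0,1],
])

```text
time: 9.1
tool_pos: [0.4826, 0.0773, 0.0006]
tool_rot: [-2.479, 0.002, -3.084]
force: [-5.5, 11.3, 0.2]
opening: 0.997
```

Run:
```python
from plan import *
from h import *
p,R,s=now(); print(p,s['force'])
im=optics.get_image('wrist'); save(im,'w5.png')
im=optics.get_image('top'); np.savez('top5.npz',**im); g=cv2.resize(im['image'][160:265,195:350,::-1],None,fx=5,fy=5,interpolation=cv2.INTER_CUBIC); cv2.imwrite('pics/t5z.png',g)
```

```text
[0.48264849 0.07732325 0.00056858] [-5.50081792 11.28155584  0.23190155]
```

View pics/t5z.png

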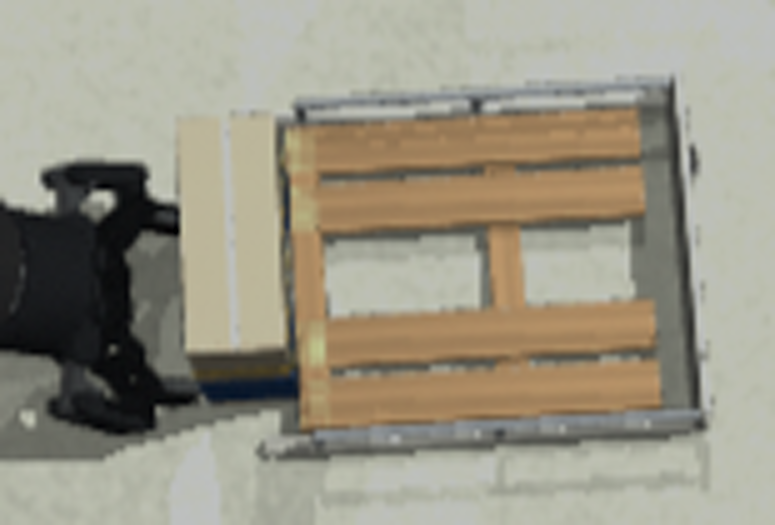

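Emit:
jog_arm([
  [0,0.0008,-0.0006,0,0,0,1],
  [0,0.0016,-0.0012,0,0,0,1],
  [0,0.008,-0.0062,0,0,0,1],
  [0,0.016,-0.0124,0,0,0,1],
  [0,0.02,-0.016,0,0,0,1],
  [0,0.01,-0.05,-0.05,0,0,1],
])

```text
time: 9.95
tool_pos: [0.4753, 0.1741, 0.0317]
tool_rot: [-2.523, -0.004, -3.085]
force: [1.3, 0.1, 0.5]
opening: 1.002
```

Run:
```python
from plan import *
from h import *
p,R,s=now(); print(p,s['force'],s['tool_rot'])
im=optics.get_image('top'); np.savez('top6.npz',**im); g=cv2.resize(im['image'][160:265,195:350,::-1],None,fx=5,fy=5,interpolation=cv2.INTER_CUBIC); cv2.imwrite('pics/t6z.png',g)
P=cloud(im)
m=np.zeros(P.shape[:2],bool); m[170:250,225:262]=1
q=P[m&(P[...,2]>.172)&(P[...,2]<.19)]
r=cv2.minAreaRect((q[:,:2]*1000).astype(np.float32)); print(len(q),r,q.mean(0))
c=np.array([*r[0]])/1000-O[:2]; print('rack',c@EX[:2],c@EY[:2])
# insert front line refit with carton mask: edges long faces
ys=[]
for x0 in np.arange(.44,.54,.01):
    k=q[abs(q[:,0]-x0)<.004]; ys.append((x0,k[:,1].min(),k[:,1].max()))
ys=np.array(ys); print(np.degrees(np.polyfit(ys[:,0],ys[:,1],1)[0]),np.degrees(np.polyfit(ys[:,0],ys[:,2],1)[0]))
```

```text
[0.47528867 0.17414957 0.0316993 ] [1.26757237 0.10356239 0.48386848] [-2.52328987 -0.0036671  -3.0845673 ]
964 ((489.32073974609375, 55.42255783081055), (121.15345764160156, 50.0764045715332), 3.594862699508667) [0.48837129 0.05536612 0.18021492]
rack -0.013349446207351687 -0.008613195878372172
3.1809001062435316 3.8098921179788268
```

View pics/t6z.png

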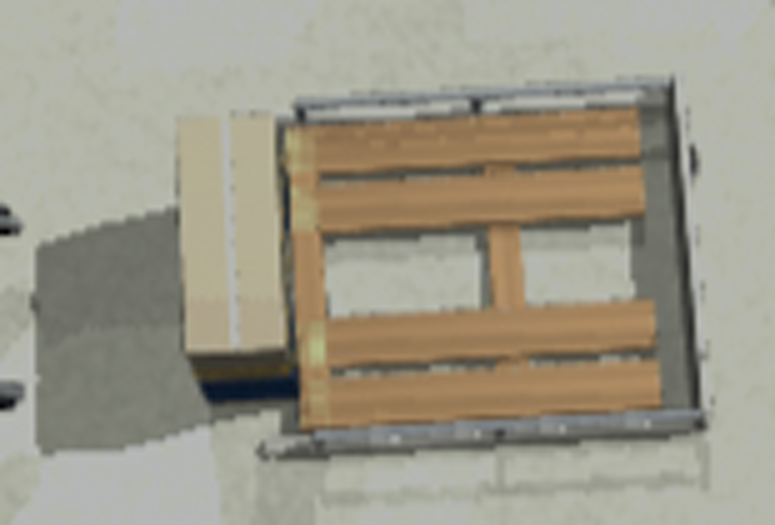

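Run:
```python
from plan import *
p,R,s=now()
p1,R1=rows(p,R,p+np.array([0,.0,.20]),Rpush(0),5)
p1,R1=rows(p1,R1,rk(-.0133,-.003,.24),Rcage(0),10)
print(p1)
```

```text
[[-0.0003,-0.0228,-0.0328,-0.122,0.002,0.0,1],
[-0.0002,-0.0187,-0.0354,-0.121,0.001,0.0,1],
[-0.0002,-0.0143,-0.0374,-0.122,0.002,0.0,1],
[-0.0001,-0.0096,-0.0388,-0.121,0.001,0.0,1],
[-0.0,-0.0048,-0.0397,-0.122,0.002,0.0,1]]
[[-0.0009,-0.0126,-0.0001,0.0,-0.0,-0.157,1],
[0.0011,-0.0125,-0.0,0.0,0.0,-0.157,1],
[0.0031,-0.0122,-0.0001,0.0,0.0,-0.157,1],
[0.0049,-0.0116,-0.0001,0.0,0.0,-0.157,1],
[0.0067,-0.0107,-0.0001,0.0,0.0,-0.157,1],
[0.0083,-0.0095,-0.0,0.0,0.0,-0.157,1],
[0.0097,-0.0081,-0.0001,0.0,0.0,-0.157,1],
[0.0108,-0.0065,-0.0001,0.0,0.0,-0.157,1],
[0.0117,-0.0047,-0.0001,0.0,0.0,-0.157,1],
[0.0122,-0.0029,-0.0,0.0,0.0,-0.158,1]]
[0.49496941 0.05573806 0.23995646]
```

Emit:
jog_arm([
  [0,-0.023,-0.033,-0.122,0.002,0,1],
  [0,-0.0185,-0.0355,-0.121,0.001,0,1],
  [0,-0.0145,-0.0375,-0.122,0.002,0,1],
  [0,-0.0095,-0.039,-0.121,0.001,0,1],
  [0,-0.005,-0.0395,-0.122,0.002,0,1],
  [-0.001,-0.0125,0,0,0,-0.157,1],
  [0.001,-0.0125,0,0,0,-0.157,1],
  [0.003,-0.012,0,0,0,-0.157,1],
  [0.005,-0.0115,0,0,0,-0.157,1],
  [0.0065,-0.0105,0,0,0,-0.157,1],
  [0.0085,-0.0095,0,0,0,-0.157,1],
  [0.0095,-0.008,0,0,0,-0.157,1],
  [0.011,-0.0065,0,0,0,-0.157,1],
  [0.0115,-0.0045,0,0,0,-0.157,1],
  [0.012,-0.003,0,0,0,-0.158,1],
  [0,0,0,0,0,0,1],
])

```text
time: 12.0
tool_pos: [0.493, 0.0515, 0.2354]
tool_rot: [3.136, -0.006, -1.518]
force: [0.1, 0.3, 0.1]
opening: 1.0
```

Run:
```python
from plan import *
from h import *
p,R,s=now(); print(p,s['tool_rot'],s['qpos'],s['force'])
t=rk(-.0133,-.003,.24); print(R.T@(t-p), Ro.from_matrix(R.T@Rcage(0)).as_rotvec())
im=optics.get_image('wrist'); save(im,'w7.png')
```

```text
[0.4929803  0.05149346 0.23541581] [ 3.13551993 -0.00588798 -1.51766553] [ 0.5136732  -0.23353738 -0.16319873  0.00258343 -1.64919156  1.11042799] [0.09007958 0.26455276 0.09146394]
[-0.00407205 -0.00213947 -0.00462132] [ 0.00608859 -0.00587155 -0.00541973]
```

View pics/w7.png

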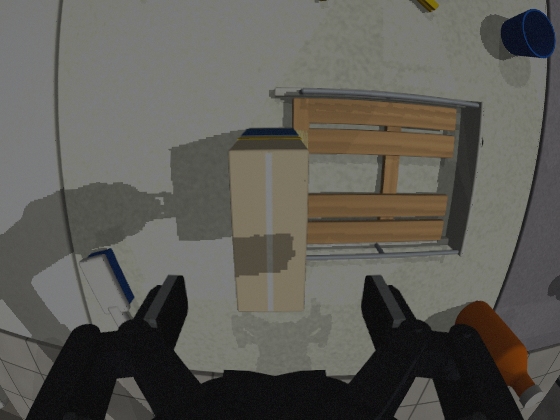

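Emit:
jog_arm([
  [-0.004,-0.002,0.01,0.006,-0.006,-0.005,1],
  [0,0,0.03,0,0,0,1],
  [0,0,0.03,0,0,0,1],
  [0,0,0.025,0,0,0,0.8],
  [0,0,0,0,0,0,0.6],
  [0,0,0,0,0,0,0.55],
  [0,0,0,0,0,0,0.55],
])

```text
time: 12.92
tool_pos: [0.4951, 0.0557, 0.1415]
tool_rot: [-3.14, 0.001, -1.511]
force: [0.1, -1.0, -0.0]
opening: 0.774
```

Run:
```python
from plan import *
from h import *
p,R,s=now(); print(p,s['tool_rot'],s['force'],(p-O)@EX,(p-O)@EY)
im=optics.get_image('wrist'); save(im,'w8.png')
im=optics.get_image('scene'); g=cv2.resize(im['image'][100:300,200:460,::-1],None,fx=3,fy=3,interpolation=cv2.INTER_CUBIC); cv2.imwrite('pics/s8z.png',g)
```

```text
[0.49506589 0.05569282 0.14145617] [-3.13957676e+00  7.93869098e-04 -1.51075906e+00] [ 0.09736288 -0.9660282  -0.04558256] -0.013283159316686034 -0.0028620038055750174
```

View pics/w8.png

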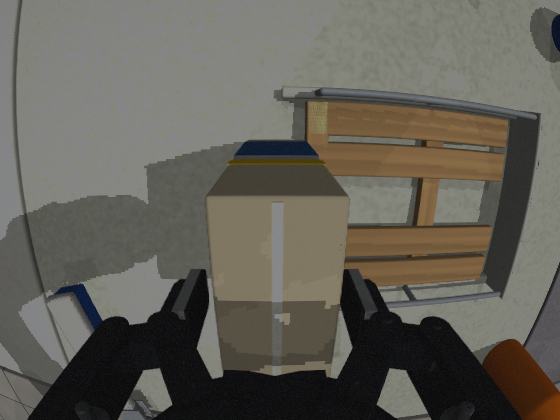

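View pics/s8z.png

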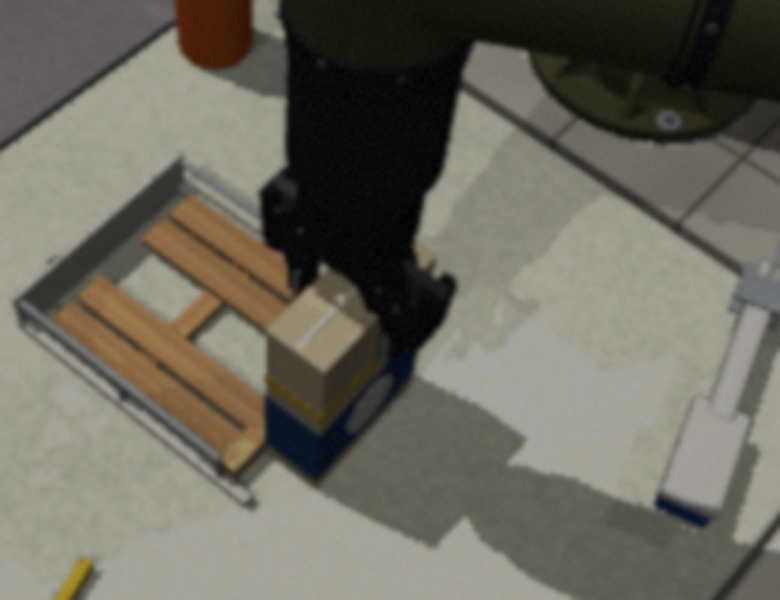

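```bash
cat >> plan.py <<'E'
XE=.0130
def sfun(th,cap=58): return 20/np.cos(np.radians(min(th,cap)))
def cageTCP(th,sT,dep=25,lat=-.003,cap=58):
    t=np.radians(th); u=np.array([np.sin(t),np.cos(t)]); n=np.array([-np.cos(t),np.sin(t)])
    q=np.array([0,20])+(sT-sfun(th,cap))*u+dep*n
    return rk(XE+q[0]/1000,lat,q[1]/1000)
def follow(p,R,seq,g):
    """seq of (theta carton, sT, tool tilt)"""
    out=[]
    for th,sT,a in seq:
        pt=cageTCP(th,sT); Rt=Rcage(a)
        d=np.round(R.T@(pt-p),4); w=np.round(Ro.from_matrix(R.T@Rt).as_rotvec(),3)
        p=p+R@d; R=(Ro.from_matrix(R)*Ro.from_rotvec(w)).as_matrix(); out.append([float(x) for x in d]+[float(x) for x in w]+[g])
    print('['+',\n'.join(str(r).replace(' ','') for r in out)+']'); return p,R
E
python3 - <<'E'
from plan import *
p,R,s=now()
follow(p,R,[(t,141.5,t) for t in [0,2,4,6,8,10,12,14]],.4)
E
```

```text
[[0.0012,-0.0,-0.0004,-0.001,0.001,0.001,0.4],
[0.0042,-0.0,-0.0008,-0.0,-0.035,0.0,0.4],
[0.0043,-0.0,-0.0008,-0.0,-0.035,0.0,0.4],
[0.0042,-0.0,-0.0007,-0.0,-0.035,0.0,0.4],
[0.0043,-0.0,-0.0007,-0.0,-0.035,0.001,0.4],
[0.0042,-0.0,-0.0007,-0.0,-0.035,-0.0,0.4],
[0.0043,-0.0,-0.0007,-0.0,-0.035,-0.0,0.4],
[0.0042,-0.0,-0.0006,-0.0,-0.035,-0.0,0.4]]
```

Emit:
jog_arm([
  [0.0012,0,0,0,0.001,0.001,0.4],
  [0.0042,0,-0.0008,0,-0.035,0,0.4],
  [0.0043,0,-0.0008,0,-0.035,0,0.4],
])

```text
time: 13.4
tool_pos: [0.495, 0.0456, 0.1415]
tool_rot: [3.142, 0.072, -1.511]
force: [-0.8, 0.5, -0.9]
opening: 0.704
```

Emit:
jog_arm([
  [0.0042,0,-0.0007,0,-0.035,0,0.4],
  [0.0043,0,-0.0007,0,-0.035,0,0.4],
  [0.0042,0,-0.0007,0,-0.035,0,0.4],
])

```text
time: 13.78
tool_pos: [0.4959, 0.0322, 0.1426]
tool_rot: [-3.141, 0.177, -1.512]
force: [-0.4, 0.7, -0.3]
opening: 0.695
```

Emit:
jog_arm([
  [0.0043,0,-0.0007,0,-0.035,0,0.4],
  [0.0042,0,-0.0006,0,-0.035,0,0.4],
])

```text
time: 14.02
tool_pos: [0.4965, 0.0235, 0.1423]
tool_rot: [-3.141, 0.247, -1.512]
force: [0.2, 0.4, -0.2]
opening: 0.704
```

Run:
```python
from plan import *
from h import *
p,R,s=now(); print(p,s['tool_rot'],s['force'],(p-O)@EX,(p-O)@EY,s['opening'])
im=optics.get_image('wrist'); save(im,'w9.png')
im=optics.get_image('scene'); g=cv2.resize(im['image'][100:300,200:460,::-1],None,fx=3,fy=3,interpolation=cv2.INTER_CUBIC); cv2.imwrite('pics/s9z.png',g)
```

```text
[0.49653018 0.02352919 0.14233542] [-3.14068685  0.24652095 -1.51226195] [ 0.21857181  0.35347338 -0.19795812] 0.01891145303996067 -0.0032817768221214214 0.7038755186065013
```

View pics/w9.png

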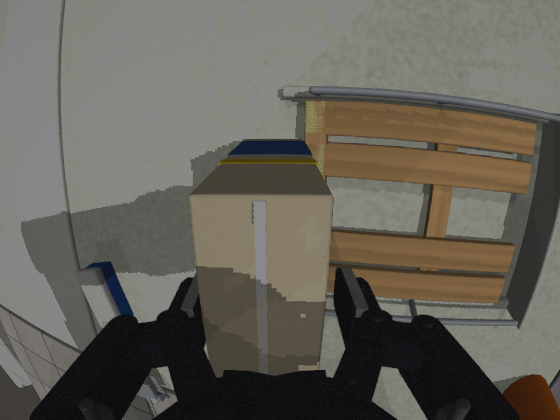

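View pics/s9z.png

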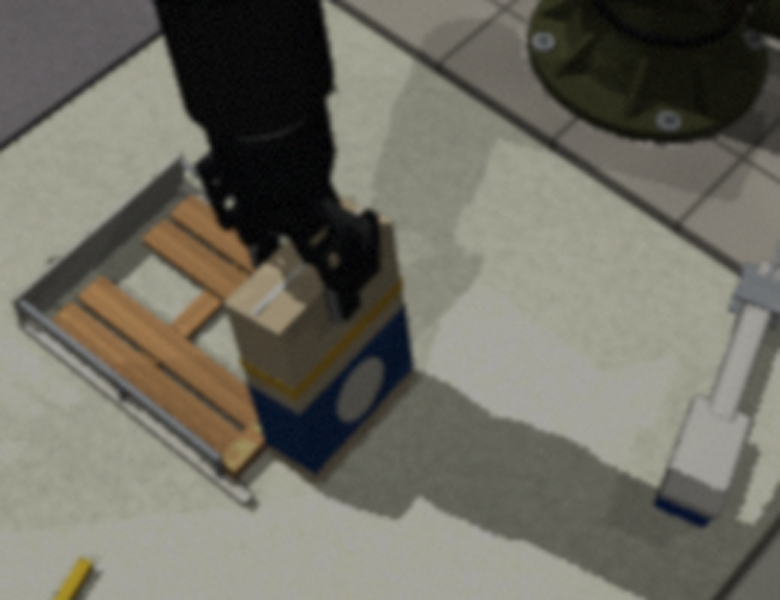

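Run:
```python
from plan import *
p,R,s=now()
follow(p,R,[(t,141.5,t) for t in [15.5,17,18.5,20,21.5,23,24.5,26,28,30]],.4)
```

```text
[[0.0014,-0.0002,-0.0012,-0.001,-0.025,-0.002,0.4],
[0.0032,-0.0,-0.0005,0.0,-0.026,0.0,0.4],
[0.0031,-0.0,-0.0004,0.0,-0.026,0.0,0.4],
[0.0032,-0.0,-0.0004,0.0,-0.027,0.0,0.4],
[0.0031,-0.0,-0.0004,0.0,-0.026,0.0,0.4],
[0.0032,-0.0,-0.0004,0.0,-0.026,0.0,0.4],
[0.0031,-0.0,-0.0004,0.0,-0.026,0.0,0.4],
[0.0031,-0.0,-0.0003,0.0,-0.026,0.0,0.4],
[0.0042,-0.0,-0.0004,0.0,-0.035,0.0,0.4],
[0.0042,-0.0,-0.0004,0.0,-0.035,0.0,0.4]]
```

Emit:
jog_arm([
  [0.0022,0,-0.0008,0,-0.025,0,0.4],
  [0.0032,0,-0.0005,0,-0.026,0,0.4],
  [0.0031,0,-0.0004,0,-0.026,0,0.4],
  [0.0032,0,-0.0004,0,-0.027,0,0.4],
])

```text
time: 14.62
tool_pos: [0.4971, 0.0122, 0.1407]
tool_rot: [-3.141, 0.35, -1.512]
force: [0.0, 0.3, 0.3]
opening: 0.7
```

Emit:
jog_arm([
  [0.0031,0,-0.0004,0,-0.026,0,0.4],
  [0.0032,0,-0.0004,0,-0.026,0,0.4],
  [0.0031,0,-0.0004,0,-0.026,0,0.4],
  [0.0031,0,-0.0003,0,-0.026,0,0.4],
])

```text
time: 15.12
tool_pos: [0.4977, 0.0, 0.1372]
tool_rot: [3.141, 0.454, -1.512]
force: [0.4, -1.1, -0.7]
opening: 0.704
```

Emit:
jog_arm([
  [0.0042,0,-0.0004,0,-0.035,0,0.4],
  [0.0042,0,-0.0004,0,-0.035,0,0.4],
])

```text
time: 15.38
tool_pos: [0.4982, -0.0078, 0.1341]
tool_rot: [3.141, 0.524, -1.512]
force: [-0.1, -0.7, 0.1]
opening: 0.698
```

Run:
```python
from plan import *
from h import *
p,R,s=now(); print(p,s['tool_rot'],s['force'],(p-O)@EX,(p-O)@EY,s['opening'],s['qpos'])
im=optics.get_image('wrist'); save(im,'w10.png')
im=optics.get_image('scene'); g=cv2.resize(im['image'][100:300,200:460,::-1],None,fx=3,fy=3,interpolation=cv2.INTER_CUBIC); cv2.imwrite('pics/s10z.png',g)
follow(p,R,[(t,141.5+(t-30)*.5,t) for t in [32,34,36,38,40,42,44,46,48,50]],.4)
```

```text
[ 0.49818153 -0.00783439  0.13409294] [ 3.14145211  0.52440573 -1.51180452] [-0.12058107 -0.72195898  0.06652694] 0.05031832001948291 -0.0034680009856295282 0.6984394659753406 [-0.02134746 -0.08831931 -0.12449567 -0.52255128 -1.57978445  1.65844471]
[[0.0039,-0.0005,-0.0023,0.0,-0.034,0.0,0.4],
[0.0042,0.0,-0.0012,0.0,-0.035,0.0,0.4],
[0.0042,0.0,-0.0012,0.0,-0.035,0.0,0.4],
[0.0042,0.0,-0.0012,0.0,-0.035,0.0,0.4],
[0.0042,0.0,-0.001,0.0,-0.035,0.0,0.4],
[0.0042,0.0,-0.001,0.0,-0.035,0.0,0.4],
[0.0042,0.0,-0.0009,0.0,-0.035,0.0,0.4],
[0.0043,0.0,-0.0008,0.0,-0.034,0.0,0.4],
[0.0042,0.0,-0.0007,0.0,-0.035,0.0,0.4],
[0.0042,0.0001,-0.0006,0.0,-0.035,0.0,0.4]]
```

View pics/w10.png

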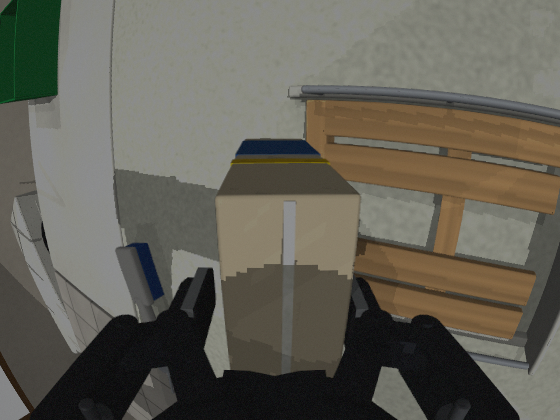

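View pics/s10z.png

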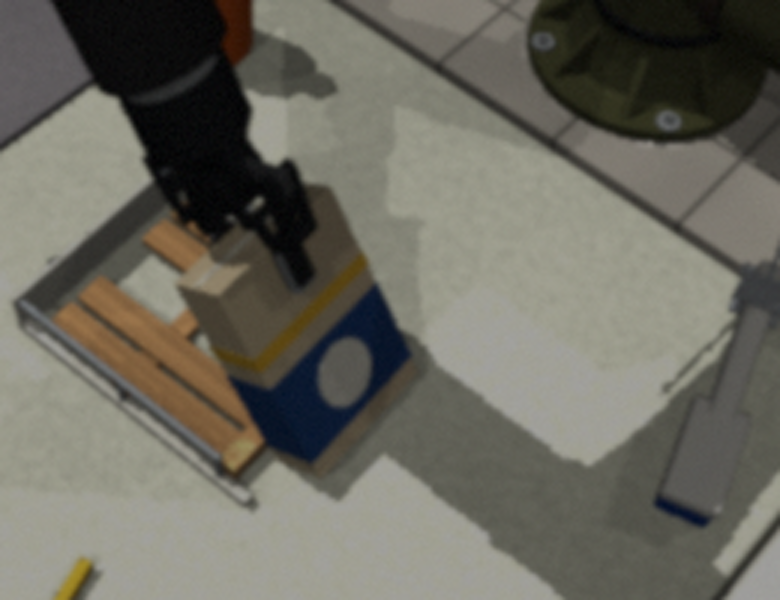

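Run:
```python
from h import *
im=dict(np.load('top0.npz')); P=cloud(im)
q=P[285:312,360:400]; q=q[(q[...,2]>.05)&(q[...,2]<.22)]; print(q.min(0),q.max(0), q[q[:,2]>.17].mean(0))
```

```text
[ 0.24067817 -0.33134945  0.05173067] [ 0.30334975 -0.26024973  0.20812184] [ 0.2747909  -0.29572406  0.198825  ]
```

Emit:
jog_arm([
  [0.004,0,-0.0018,0,-0.034,0,0.4],
  [0.0042,0,-0.0012,0,-0.035,0,0.4],
  [0.0042,0,-0.0012,0,-0.035,0,0.4],
  [0.0042,0,-0.0012,0,-0.035,0,0.4],
])

```text
time: 15.98
tool_pos: [0.4992, -0.0247, 0.1296]
tool_rot: [3.141, 0.664, -1.512]
force: [0.9, -0.1, -1.3]
opening: 0.702
```

Emit:
jog_arm([
  [0.0042,0,-0.001,0,-0.035,0,0.4],
  [0.0042,0,-0.001,0,-0.035,0,0.4],
])

```text
time: 16.23
tool_pos: [0.4996, -0.0324, 0.1258]
tool_rot: [3.141, 0.734, -1.512]
force: [0.6, -0.3, -0.7]
opening: 0.698
```

Run:
```python
from plan import *
from h import *
p,R,s=now(); print(p,s['tool_rot'],s['force'],(p-O)@EX,(p-O)@EY,s['opening'],s['qpos'])
im=optics.get_image('wrist'); save(im,'w11.png')
im=optics.get_image('scene'); save(im,'s11.png')
im=optics.get_image('top'); save(im,'t11.png')
follow(p,R,[(t,141.5+(t-30)*.6,t) for t in [44,46,48,50,52,54]],.4)
```

```text
[ 0.49963929 -0.03239703  0.12584568] [ 3.14128825  0.73353838 -1.51209552] [ 0.60393329 -0.28082347 -0.74264244] 0.07492448584820445 -0.0034496354199716013 0.6979454501241396 [-0.21352826  0.04458371 -0.03289525 -0.70711043 -1.69337587  1.82641558]
[[0.0041,-0.0004,-0.0028,0.0,-0.034,0.0,0.4],
[0.0043,-0.0,-0.001,0.0,-0.035,0.0,0.4],
[0.0043,-0.0,-0.0009,0.0,-0.035,0.0,0.4],
[0.0042,-0.0,-0.0008,0.0,-0.035,0.0,0.4],
[0.0043,-0.0,-0.0006,0.0,-0.035,0.0,0.4],
[0.0043,-0.0,-0.0005,0.0,-0.035,0.0,0.4]]
```

View pics/w11.png

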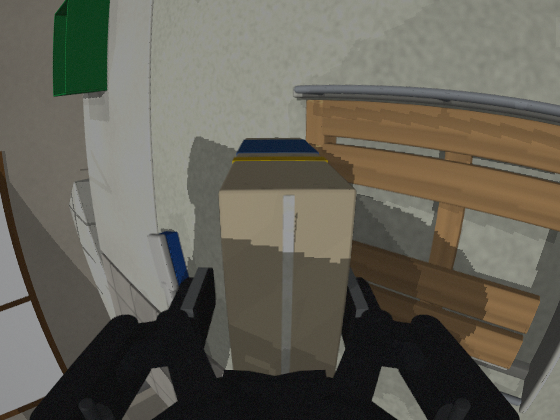

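View pics/s11.png

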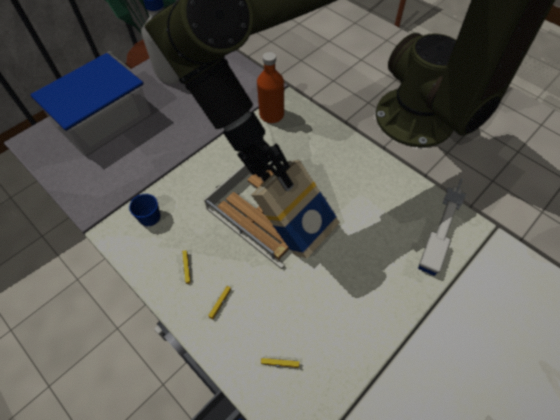

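View pics/t11.png

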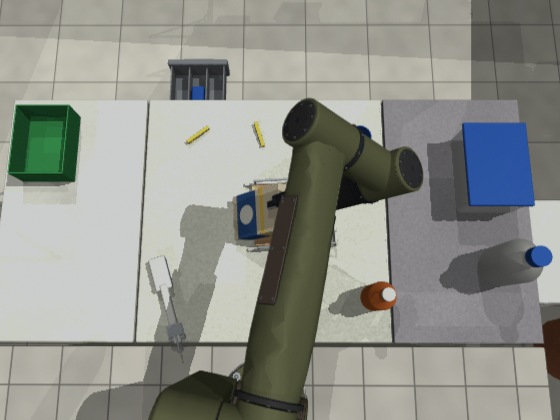

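Emit:
jog_arm([
  [0.0041,0,-0.0022,0,-0.034,0,0.4],
  [0.0043,0,-0.001,0,-0.035,0,0.4],
  [0.0043,0,-0.0009,0,-0.035,0,0.4],
  [0.0042,0,-0.0008,0,-0.035,0,0.4],
])

```text
time: 16.88
tool_pos: [0.5005, -0.0477, 0.1173]
tool_rot: [3.141, 0.873, -1.512]
force: [-0.0, 0.2, -2.0]
opening: 0.703
```

Emit:
jog_arm([
  [0.0043,0,-0.0006,0,-0.035,0,0.4],
  [0.0043,0,-0.0005,0,-0.035,0,0.4],
])

```text
time: 17.12
tool_pos: [0.5009, -0.054, 0.1114]
tool_rot: [3.141, 0.943, -1.512]
force: [-0.1, -0.4, -3.0]
opening: 0.699
```

Run:
```python
from plan import *
from h import *
p,R,s=now(); print(p,s['tool_rot'],s['force'],(p-O)@EX,(p-O)@EY,s['opening'],s['qpos'])
im=optics.get_image('wrist'); save(im,'w12.png'); np.savez('w12.npz',**im)
im=optics.get_image('scene'); save(im,'s12.png'); np.savez('s12.npz',**im)
g=cv2.resize(im['image'][130:290,170:400,::-1],None,fx=3.4,fy=3.4,interpolation=cv2.INTER_CUBIC); cv2.imwrite('pics/s12z.png',g)
```

```text
[ 0.50092034 -0.05398279  0.11140295] [ 3.14123285  0.94255981 -1.51217037] [-0.08799808 -0.37426506 -3.03723607] 0.09654848670134987 -0.003433527855528127 0.6988506574169824 [-0.36436197  0.20109734  0.05018318 -0.86312449 -1.81347269  1.95089998]
```

View pics/w12.png

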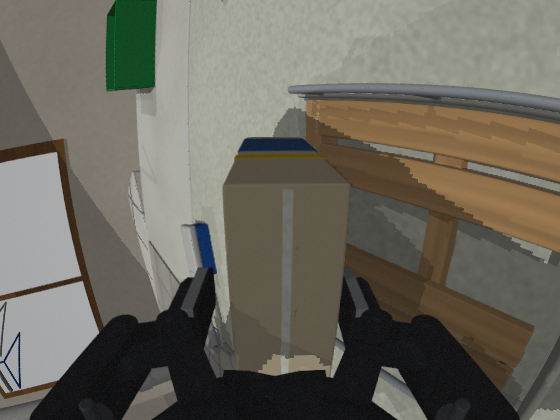

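View pics/s12z.png

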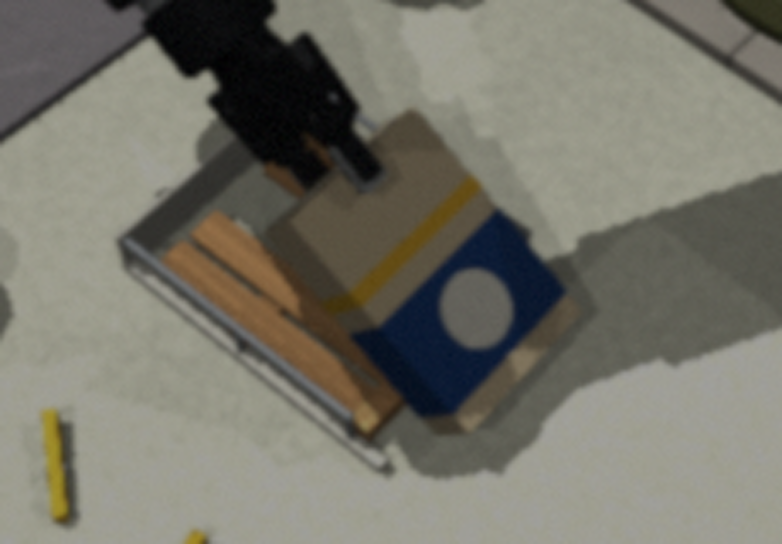

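```bash
cat >> h.py <<'E'
def pose(im,plot=False):
    """fit the carton's back (upper) broad face from the scene cloud, in rack frame"""
    from plan import EX,EY,O
    P=cloud(im); I=im['image'].astype(int)
    Q=P-O; X=Q@EX; Y=Q@EY; H=P[...,2]
    blue=(I[...,2]-I[...,0]>25)&(abs(Y)<.085)&(X>-.15)&(X<.1)&(H>.01)
    return X,Y,H,blue
E
python3 - <<'E'
from h import *
im=dict(np.load('s12.npz')); X,Y,H,b=pose(im)
# yellow band & whole: collect points, RANSAC plane with normal in XZ
k=np.zeros_like(b); k[150:270,230:345]=1
k&=(H>.03)&(abs(Y+.0086)<.055)
x,z=X[k],H[k]
best=None
rng=np.random.default_rng(0)
for _ in range(3000):
    i,j=rng.integers(len(x),size=2); d=np.array([x[j]-x[i],z[j]-z[i]]); L=np.hypot(*d)
    if L<.03: continue
    d/=L; r=(x-x[i])*-d[1]+(z-z[i])*d[0]; c=(abs(r)<.003).sum()
    if best is None or c>best[0]: best=(c,i,d)
c,i,d=best; r=(x-x[i])*-d[1]+(z-z[i])*d[0]; m=abs(r)<.004
vx,vz,x0,z0=cv2.fitLine(np.stack([x[m],z[m]],1).astype(np.float32),cv2.DIST_HUBER,0,.001,.001).ravel()
if vz<0: vx,vz=-vx,-vz
t=(x[m]-x0)*vx+(z[m]-z0)*vz
print(c,'theta',np.degrees(np.arctan2(vx,vz)),'ends',(x0+vx*t.min(),z0+vz*t.min()),(x0+vx*t.max(),z0+vz*t.max()),t.max()-t.min())
E
```

```text
3448 theta 56.863 ends (np.float64(-0.04645476898376663), np.float64(0.04202841636331749)) (np.float64(0.19045174856991498), np.float64(0.19668393416257499)) 0.28291876616387457
```

```bash
cat >> plan.py <<'E'
def tip(p,R,half=.02975,back=.006): return p+R[:,0]*half-R[:,2]*back
def arc(p,R,phis,rs,g=.4,end=None):
    t0=tip(p,R); out=[]
    q=t0.copy(); tot=np.zeros(3)
    for f,r in zip(phis,rs):
        f=np.radians(f); w=rk(XE+r*np.sin(f),(t0-O)@EY,.02+r*np.cos(f))
        d=np.round(R.T@(w-q),4); q=q+R@d; out.append([float(x) for x in d]+[0,0,0,g])
    print('['+',\n'.join(str(r).replace(' ','') for r in out)+']'); print('end tip rack',(q-O)@EX-XE,q[2]); return q
E
python3 - <<'E'
from plan import *
p,R,s=now(); t=tip(p,R); print((t-O)@EX-XE,t[2])
ph=np.linspace(56.3,90,23)[1:]
arc(p,R,ph,np.linspace(.1275,.130,22))
E
```

```text
0.10620453572473793 0.08973017625927619
[[0.0025,-0.0,-0.0003,0,0,0,0.4],
[0.0034,-0.0,0.0001,0,0,0,0.4],
[0.0034,-0.0,0.0003,0,0,0,0.4],
[0.0034,-0.0,0.0003,0,0,0,0.4],
[0.0034,-0.0,0.0005,0,0,0,0.4],
[0.0034,-0.0001,0.0005,0,0,0,0.4],
[0.0034,0.0,0.0006,0,0,0,0.4],
[0.0033,0.0,0.0007,0,0,0,0.4],
[0.0034,0.0,0.0008,0,0,0,0.4],
[0.0033,0.0,0.0009,0,0,0,0.4],
[0.0033,0.0,0.0009,0,0,0,0.4],
[0.0033,-0.0,0.0011,0,0,0,0.4],
[0.0032,-0.0,0.0011,0,0,0,0.4],
[0.0033,-0.0,0.0013,0,0,0,0.4],
[0.0031,-0.0,0.0013,0,0,0,0.4],
[0.0032,-0.0,0.0014,0,0,0,0.4],
[0.0031,-0.0001,0.0015,0,0,0,0.4],
[0.0031,0.0,0.0016,0,0,0,0.4],
[0.003,0.0,0.0017,0,0,0,0.4],
[0.003,0.0,0.0017,0,0,0,0.4],
[0.003,0.0,0.0018,0,0,0,0.4],
[0.0029,0.0,0.0019,0,0,0,0.4]]
end tip rack 0.1300312923596829 0.02002085163032229
```

Emit:
jog_arm([
  [0.0016,0,0.0003,0,0,0,0.45],
  [0.0023,0,0.0007,0,0,0,0.5],
  [0.0023,0,0.0009,0,0,0,0.55],
  [0.0023,0,0.0009,0,0,0,0.6],
])

```text
time: 17.73
tool_pos: [0.5012, -0.0563, 0.1033]
tool_rot: [-3.141, 0.94, -1.511]
force: [0.0, -0.6, -0.9]
opening: 0.798
```

Emit:
jog_arm([
  [0.0023,0,0.0011,0,0,0,0.65],
  [0.0023,0,0.0011,0,0,0,0.7],
  [0.0023,0,0.0012,0,0,0,0.75],
  [0.0033,0,0.0007,0,0,0,0.75],
])

```text
time: 18.23
tool_pos: [0.5013, -0.0592, 0.0924]
tool_rot: [-3.142, 0.94, -1.512]
force: [0.6, -0.0, -1.9]
opening: 0.874
```

Run:
```python
from plan import *
from h import *
p,R,s=now(); print(p,s['tool_rot'],s['force'],s['opening'],s['qpos'])
t=tip(p,R,.85*.0+.0425*s['opening'],.0095); r=np.array([(t-O)@EX-XE,t[2]-.02]); print(r,np.hypot(*r),np.degrees(np.arctan2(*r)))
im=optics.get_image('wrist'); save(im,'w13.png')
im=optics.get_image('scene'); np.savez('s13.npz',**im)
g=cv2.resize(im['image'][130:290,170:400,::-1],None,fx=3.4,fy=3.4,interpolation=cv2.INTER_CUBIC); cv2.imwrite('pics/s13z.png',g)
```

```text
[ 0.50126464 -0.05918955  0.09243092] [-3.14150964  0.94010929 -1.51163209] [ 0.56592864 -0.04144918 -1.90786908] 0.8741225546743627 [-0.36904066  0.22749807  0.04327731 -0.85332314 -1.79423663  1.98075515]
[0.11834679 0.04802972] 0.12772163506959325 67.91077677903093
```

View pics/w13.png

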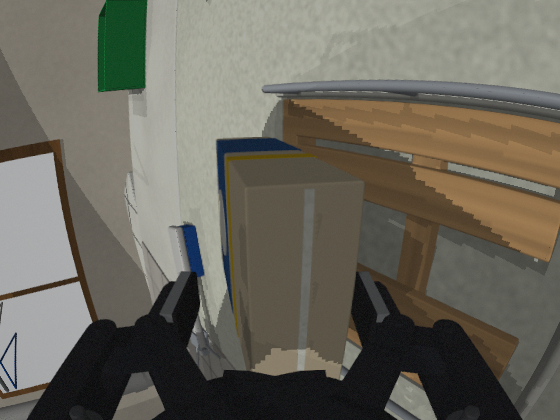

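View pics/s13z.png

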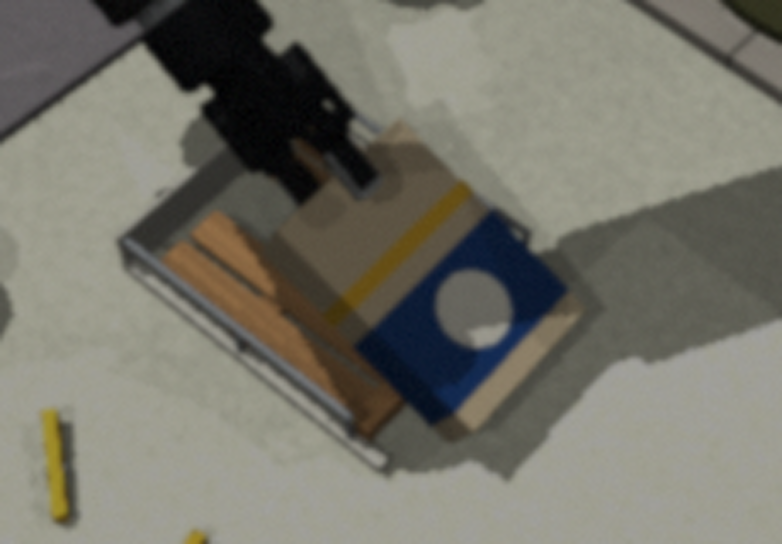

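Run:
```python
import plan
from plan import *
plan.tip.__defaults__=(.0425*.875,.0095)
p,R,s=now()
arc(p,R,np.linspace(67.9,91.5,17)[1:],np.linspace(.1278,.131,16),.75)
```

```text
[[0.0028,-0.0,0.0006,0,0,0,0.75],
[0.0033,-0.0,0.0007,0,0,0,0.75],
[0.0032,-0.0,0.0008,0,0,0,0.75],
[0.0032,-0.0,0.0009,0,0,0,0.75],
[0.0031,-0.0,0.0009,0,0,0,0.75],
[0.0032,-0.0,0.0011,0,0,0,0.75],
[0.0031,-0.0,0.0011,0,0,0,0.75],
[0.0031,-0.0,0.0012,0,0,0,0.75],
[0.0031,-0.0,0.0013,0,0,0,0.75],
[0.003,-0.0,0.0014,0,0,0,0.75],
[0.0031,-0.0,0.0015,0,0,0,0.75],
[0.0029,-0.0,0.0015,0,0,0,0.75],
[0.003,-0.0,0.0016,0,0,0,0.75],
[0.0029,-0.0,0.0017,0,0,0,0.75],
[0.0028,-0.0,0.0018,0,0,0,0.75],
[0.0029,-0.0,0.0019,0,0,0,0.75]]
end tip rack 0.1309484998077858 0.016523338460632725
```

Emit:
jog_arm([
  [0.003,0,0.0006,0,0,0,0.75],
  [0.0033,0,0.0007,0,0,0,0.75],
  [0.0032,0,0.0008,0,0,0,0.75],
  [0.0032,0,0.0009,0,0,0,0.75],
  [0.0031,0,0.0009,0,0,0,0.75],
])

```text
time: 18.95
tool_pos: [0.5016, -0.0654, 0.0772]
tool_rot: [3.141, 0.94, -1.512]
force: [-0.1, 0.7, -1.9]
opening: 0.88
```

Emit:
jog_arm([
  [0.0032,0,0.0011,0,0,0,0.75],
  [0.0031,0,0.0011,0,0,0,0.75],
  [0.0031,0,0.0012,0,0,0,0.75],
  [0.0031,0,0.0013,0,0,0,0.75],
])

```text
time: 19.45
tool_pos: [0.5018, -0.0689, 0.0644]
tool_rot: [3.142, 0.94, -1.512]
force: [0.1, -0.8, -1.9]
opening: 0.879
```

Run:
```python
from plan import *
from h import *
p,R,s=now(); print(p,s['tool_rot'],s['force'],s['opening'],s['qpos'])
t=tip(p,R,.0425*s['opening'],.0095); r=np.array([(t-O)@EX-XE,t[2]-.02]); print(r,np.hypot(*r),np.degrees(np.arctan2(*r)))
im=optics.get_image('wrist'); save(im,'w14.png')
im=optics.get_image('scene'); np.savez('s14.npz',**im)
g=cv2.resize(im['image'][130:290,170:400,::-1],None,fx=3.4,fy=3.4,interpolation=cv2.INTER_CUBIC); cv2.imwrite('pics/s14z.png',g)
```

```text
[ 0.5018167  -0.068907    0.06441105] [ 3.14150945  0.9401415  -1.51172703] [ 0.11271746 -0.77260536 -1.91227345] 0.8793704629094626 [-0.38067976  0.27386207  0.0406141  -0.8413902  -1.77040865  2.0259949 ]
[0.12821075 0.01982877] 0.12973502734778536 81.20842446971501
```

View pics/w14.png

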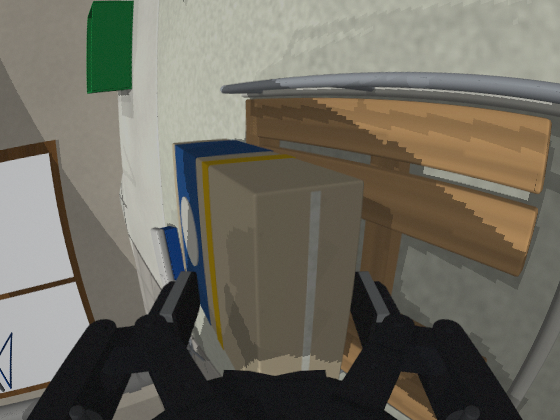

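View pics/s14z.png

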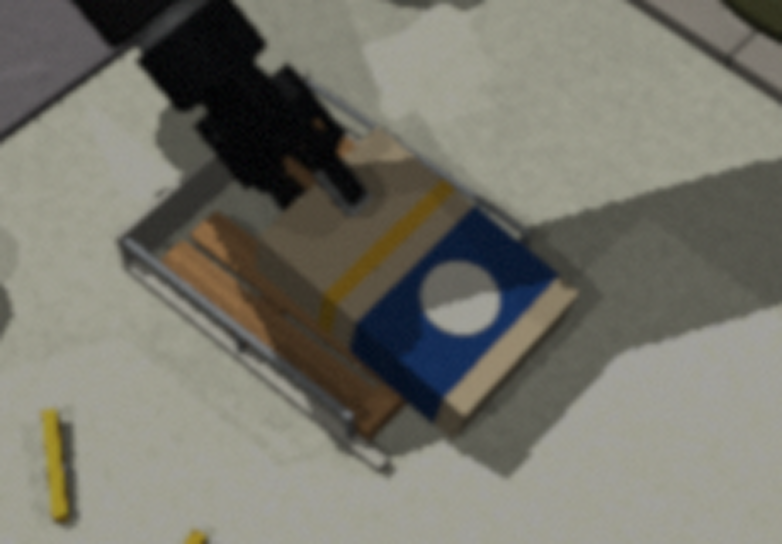

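Emit:
jog_arm([
  [0.003,0,0.0014,0,0,0,0.75],
  [0.003,0,0.0013,0,0,0,0.75],
  [0.0029,0,0.0013,0,0,0,0.75],
])

```text
time: 19.92
tool_pos: [0.5019, -0.0709, 0.0548]
tool_rot: [3.141, 0.94, -1.512]
force: [0.0, 0.2, -2.6]
opening: 0.876
```

Emit:
jog_arm([
  [0.003,0,0.0014,0,0,0,0.75],
  [0.0029,0,0.0014,0,0,0,0.75],
])

```text
time: 20.18
tool_pos: [0.502, -0.0721, 0.0485]
tool_rot: [3.141, 0.94, -1.512]
force: [-0.4, 0.7, -0.8]
opening: 0.875
```

Emit:
jog_arm([
  [0.0028,0,0.0014,0,0,0,0.75],
])

```text
time: 20.3
tool_pos: [0.5019, -0.0721, 0.0479]
tool_rot: [-3.14, 0.942, -1.507]
force: [-8.7, 6.4, 20.8]
opening: 0.877
```

Run:
```python
from plan import *
from h import *
p,R,s=now(); print(p,s['tool_rot'],s['force'],s['opening'],s['qpos'])
t=tip(p,R,.0425*s['opening'],.0095); r=np.array([(t-O)@EX-XE,t[2]-.02]); print(r,np.hypot(*r),np.degrees(np.arctan2(*r)))
im=optics.get_image('wrist'); save(im,'w15.png')
im=optics.get_image('scene'); np.savez('s15.npz',**im)
g=cv2.resize(im['image'][130:290,170:400,::-1],None,fx=3.4,fy=3.4,interpolation=cv2.INTER_CUBIC); cv2.imwrite('pics/s15z.png',g)
```

```text
[ 0.50192061 -0.07208434  0.0478944 ] [-3.13951162  0.94174969 -1.50706575] [-8.68003155  6.38023378 20.84378936] 0.87676573362196 [-0.38436719  0.30078903  0.03839282 -0.83652504 -1.75574707  2.0531254 ]
[0.13128375 0.00335386] 0.13132658575126321 88.53660179528644
```

View pics/w15.png

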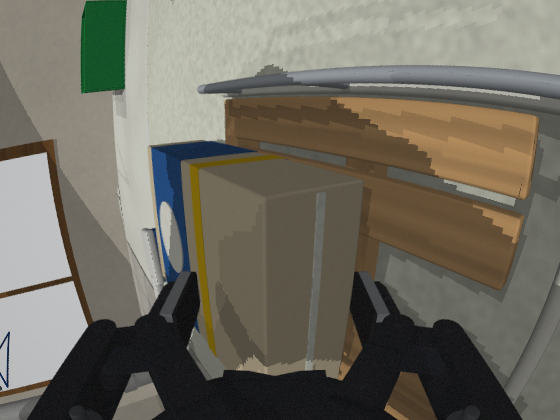

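View pics/s15z.png

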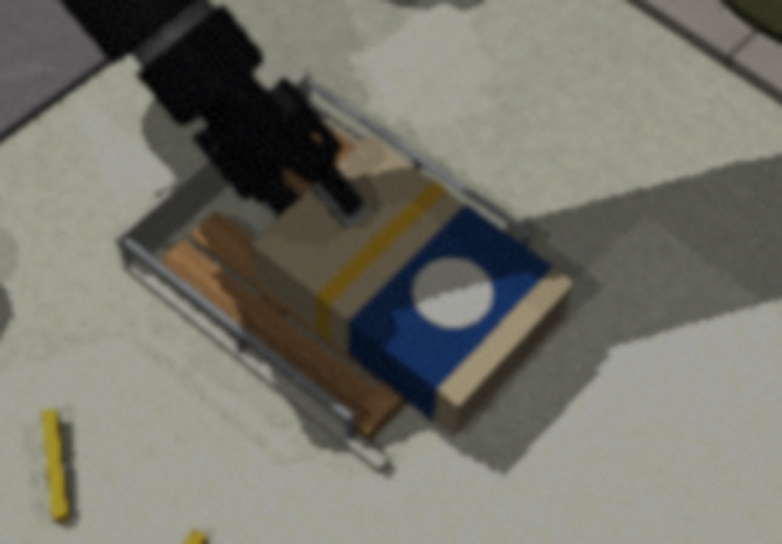

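Emit:
jog_arm([
  [-0.003,0,-0.0014,0,0,0,0.75],
])

```text
time: 20.52
tool_pos: [0.5021, -0.072, 0.0491]
tool_rot: [-3.141, 0.94, -1.511]
force: [-0.1, -0.8, -2.0]
opening: 0.878
```

Emit:
jog_arm([
  [0.0012,0,-0.0016,0,0,0,0.75],
  [0.0012,0,-0.0016,0,0,0,0.75],
])

```text
time: 20.78
tool_pos: [0.5022, -0.0738, 0.0497]
tool_rot: [-3.141, 0.945, -1.509]
force: [-2.5, 13.9, 5.2]
opening: 0.872
```

Run:
```python
from plan import *
from h import *
p,R,s=now(); print(p,s['tool_rot'],s['force'],s['opening'])
im=dict(np.load('s15.npz')); P=cloud(im); Q=P-O; X=Q@EX;Y=Q@EY;H=P[...,2]
k=np.zeros(X.shape,bool);k[150:270,235:345]=1
k&=(H>.055)&(H<.09)&(X<.11)&(abs(Y+.0086)<.05)
x,z=X[k],H[k]; print(len(x),np.degrees(np.polyfit(x,z,1)[0]), x.min(), np.percentile(x,[1,99]), [round(float(np.median(z[(x>a)&(x<a+.02)])),4) for a in np.arange(-.03,.1,.02)])
im=optics.get_image('wrist'); save(im,'w16.png')
```

```text
[ 0.50220834 -0.07377717  0.04967193] [-3.14075211  0.94483054 -1.50905127] [-2.48057655 13.92791307  5.22250296] 0.8719354042872826
2546 2.5964514520293887 -0.03595520967579249 [-0.03517949  0.10742476] [0.0688, 0.0701, 0.0711, 0.0715, 0.072, 0.0729, 0.0735]
```

View pics/w16.png

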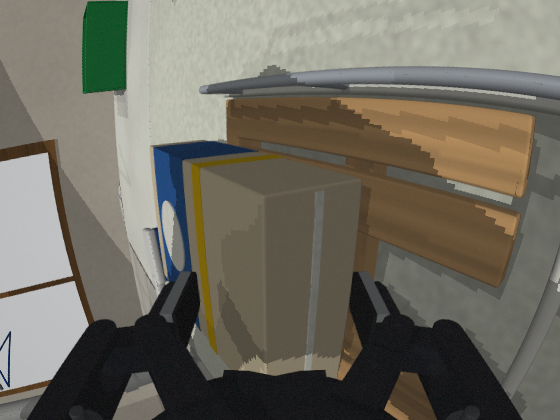

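Run:
```python
from plan import *
from h import *
p,R,s=now()
im=optics.get_image('wrist'); np.savez('w17.npz',**im); print('fovy',im['fovy'],im['cx'],im['cy'])
F=f(im)
def fe(X):
    c=im['R']@X+im['t']; r=np.hypot(c[0],c[1]); th=np.arctan2(r,c[2]); return np.round([c[0]/r*F*th+im['cx'],c[1]/r*F*th+im['cy']],1)
g=cv2.resize(im['image'][:,:,::-1],None,fx=1.4,fy=1.4)
def dot(X,col):
    u=fe(X); cv2.circle(g,tuple(int(round(a*1.4)) for a in u),3,col,-1)
for y in np.arange(-.024,.06,.012):
    for xe in (.108,.1265): dot(rk(XE+xe,y,.013),(0,255,0))
    dot(rk(.228,y,.048),(255,255,0)); dot(rk(XE,y,.02),(255,0,255))
for back in (0,.005,.0095):
  for sy in (-1,1):
    t=p+R[:,0]*.0425*.875*1-R[:,2]*back+R[:,1]*.011*sy; dot(t,(0,0,255))
    t=t+R[:,0]*.0145; dot(t,(255,0,0))
cv2.imwrite('pics/w17.png',g)
```

```text
fovy 65.70646984690485 274.13776022187557 212.9860540563436
```

View pics/w17.png

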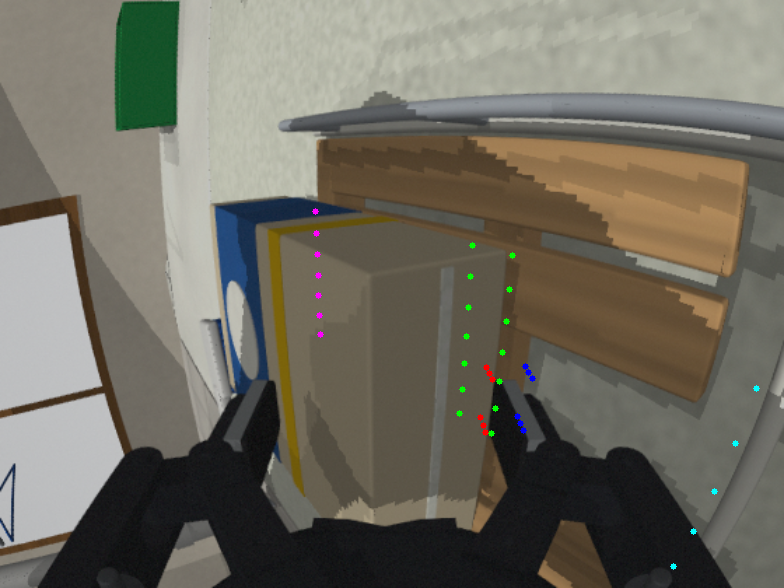

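Run:
```python
from plan import *
from h import *
p,R,s=now(); F=np.array(s['force']);M=np.array(s['moment']); print(F,M, 'tool F',R.T@F,'tool M',R.T@M)
r0=np.cross(F,M)/(F@F); print('pt',r0,'dir',F/np.linalg.norm(F),'F.M',F@M/np.linalg.norm(F))
im=dict(np.load('w17.npz')); Fp=f(im); z=im['z_map']
v,u=np.mgrid[:420,:560]; du=u-im['cx'];dv=v-im['cy']; r=np.hypot(du,dv)+1e-9; th=r/Fp
c=np.stack([du/r*np.tan(th)*z,dv/r*np.tan(th)*z,z],-1); P=(c-im['t'])@im['R']
T=(P-p)@R  # tool coords
np.set_printoptions(suppress=True,linewidth=200)
for (uu,vv) in [(262/1.4,388/1.4),(250/1.4,400/1.4),(270/1.4,420/1.4),(285/1.4,400/1.4),(290/1.4,440/1.4),(320/1.4,420/1.4),(350/1.4,400/1.4),(420/1.4,400/1.4),(497/1.4,400/1.4),(510/1.4,400/1.4),(535/1.4,420/1.4),(560/1.4,470/1.4),(620/1.4,450/1.4),(680/1.4,520/1.4)]:
    a=P[int(vv),int(uu)]; q=a-O; print((int(uu),int(vv)),'tool',np.round(T[int(vv),int(uu)],4),'rackE',np.round([q@EX-XE,q@EY,a[2]],4))
np.save('w17T.npy',T)
```

```text
[-1.80644378 10.16381378  5.56027028] [0.3167831  0.27736105 0.19183432] tool F [-10.51646198   1.17778134   5.04973403] tool M [-0.30617606 -0.33327401  0.0962587 ]
pt [ 0.00296448  0.01533236 -0.02706344] dir [-0.15406359  0.86682668  0.47421084] F.M 0.2825891264085858
(187, 277) tool [-0.0387 -0.0126 -0.0181] rackE [0.0954 0.0093 0.0917]
(178, 285) tool [-0.0411 -0.0124 -0.025 ] rackE [0.0996 0.0091 0.0977]
(192, 300) tool [-0.0366 -0.0028 -0.0221] rackE [ 0.0999 -0.0005  0.0923]
(203, 285) tool [-0.041   0.0139  0.0179] rackE [ 0.065  -0.0173  0.0724]
(207, 314) tool [-0.0408  0.0354  0.0183] rackE [ 0.0648 -0.0388  0.0721]
(228, 300) tool [-0.0221  0.0052 -0.0094] rackE [ 0.0982 -0.0085  0.0732]
(250, 285) tool [-0.0092 -0.0161 -0.0293] rackE [0.1218 0.0129 0.0743]
(300, 285) tool [ 0.0111 -0.0158 -0.0287] rackE [0.1332 0.0126 0.0576]
(355, 285) tool [ 0.0378 -0.0074 -0.0164] rackE [0.1389 0.0042 0.0287]
(364, 285) tool [ 0.039  -0.0132 -0.026 ] rackE [0.1473 0.0101 0.0334]
(382, 300) tool [ 0.044  -0.0125 -0.037 ] rackE [0.1592 0.0094 0.0357]
(400, 335) tool [ 0.0439 -0.0132 -0.0602] rackE [0.178  0.0102 0.0495]
(442, 321) tool [ 0.0636 -0.0129 -0.0546] rackE [0.1849 0.0098 0.0302]
(485, 371) tool [ 0.0667 -0.0134 -0.0837] rackE [0.2104 0.0104 0.0447]
```

```bash
cat >> plan.py <<'E'
def tips(p,R,seq):
    """seq of (xE, z, tilt, g): front inner fingertip; prints rows"""
    out=[]; lat=(p-O)@EY
    for xe,z,a,g in seq:
        o=(g+1)/2; back=.013*(o**1.3) if 0 else .0095+(o-.875)/.125*.0035
        Rt=Rcage(a); W=rk(XE+xe,lat,z); pt=W-Rt[:,0]*.0425*o+Rt[:,2]*back
        d=np.round(R.T@(pt-p),4); w=np.round(Ro.from_matrix(R.T@Rt).as_rotvec(),3); w[[0,2]]=0; d[1]=0
        p=p+R@d; R=(Ro.from_matrix(R)*Ro.from_rotvec(w)).as_matrix(); out.append([float(x) for x in d]+[float(x) for x in w]+[g])
    print('['+',\n'.join(str(r).replace(' ','') for r in out)+']')
E
python3 - <<'E'
from plan import *
p,R,s=now(); t=tip(p,R,.0425*.873,.0095); print((t-O)@EX-XE,t[2])
pc=np.array([.5023,-.0760,.0491]); Rc=Rcage(53.86); t=tip(pc,Rc,.0425*.875,.0095); print((t-O)@EX-XE,t[2])
tips(pc,Rc,[(.131,.0245,53.86,.75),(.131,.0245,52,.8),(.131,.0245,50,.85),(.131,.0245,48,.9),(.131,.0245,46,.95),(.131,.0245,44,1),(.131,.0245,42,1)])
E
```

```text
0.13290938978096653 0.025225750897530135
0.13521342961321467 0.024670147917729035
[[-0.0023,0.0,0.0035,0.0,0.0,0.0,0.75],
[-0.0008,0.0,0.0019,0.0,0.032,0.0,0.8],
[-0.0006,0.0,0.0021,0.0,0.035,0.0,0.85],
[-0.0006,0.0,0.0021,0.0,0.035,0.0,0.9],
[-0.0007,0.0,0.0021,0.0,0.035,0.0,0.95],
[-0.0005,0.0,0.0022,0.0,0.035,0.0,1],
[0.0004,0.0,0.0015,0.0,0.035,0.0,1]]
```

Emit:
jog_arm([
  [-0.0023,0,0.0034,0,0,0,0.75],
])

```text
time: 21.0
tool_pos: [0.5023, -0.0723, 0.0486]
tool_rot: [-3.141, 0.939, -1.512]
force: [1.9, -2.7, -2.9]
opening: 0.879
```

Emit:
jog_arm([
  [-0.0008,0,0.0019,0,0.032,0,0.8],
  [-0.0006,0,0.0021,0,0.035,0,0.85],
])

```text
time: 21.25
tool_pos: [0.5016, -0.0684, 0.0469]
tool_rot: [3.141, 0.87, -1.513]
force: [0.8, -2.0, -1.8]
opening: 0.925
```

Emit:
jog_arm([
  [-0.0006,0,0.0021,0,0.035,0,0.9],
  [-0.0007,0,0.0021,0,0.035,0,0.95],
])

```text
time: 21.5
tool_pos: [0.5017, -0.0637, 0.0459]
tool_rot: [-3.14, 0.8, -1.511]
force: [-0.1, -2.4, -1.8]
opening: 0.972
```

Emit:
jog_arm([
  [-0.0005,0,0.0022,0,0.035,0,1],
  [0.0004,0,0.0015,0,0.035,0,1],
])

```text
time: 21.75
tool_pos: [0.5015, -0.0611, 0.0433]
tool_rot: [-3.141, 0.73, -1.511]
force: [-0.1, -1.3, -0.5]
opening: 0.999
```

```bash
cat >> h.py <<'E'
def wristT(im,p,R):
    Fp=f(im); z=im['z_map']; v,u=np.mgrid[:420,:560]; du=u-im['cx'];dv=v-im['cy']; r=np.hypot(du,dv)+1e-9; th=r/Fp
    c=np.stack([du/r*np.tan(th)*z,dv/r*np.tan(th)*z,z],-1); return (c-im['t'])@im['R']
E
python3 - <<'E'
from plan import *
from h import *
p,R,s=now(); print(p,s['tool_rot'],s['force'],s['opening'])
t=tip(p,R,.0425,.013); print((t-O)@EX-XE,t[2])
im=optics.get_image('wrist'); save(im,'w18.png'); np.savez('w18.npz',**im)
im=optics.get_image('scene'); np.savez('s18.npz',**im)
g=cv2.resize(im['image'][130:290,170:400,::-1],None,fx=3.4,fy=3.4,interpolation=cv2.INTER_CUBIC); cv2.imwrite('pics/s18z.png',g)
P=cloud(im); Q=P-O; X=Q@EX;Y=Q@EY;H=P[...,2]
k=np.zeros(X.shape,bool);k[150:270,235:345]=1
k&=(H>.055)&(H<.09)&(X<.11)&(abs(Y+.0086)<.05)
x,z=X[k],H[k]; print(len(x),np.degrees(np.polyfit(x,z,1)[0]), np.percentile(x,[.3,99]))
E
```

```text
[ 0.50150476 -0.06106015  0.0432799 ] [-3.14077418  0.73046382 -1.51087755] [-0.07923783 -1.28830346 -0.49425683] 0.9992970412892266
0.1309790484673605 0.0246065014502593
2474 0.5279960302330557 [-0.03745759  0.10786958]
```

View pics/w18.png

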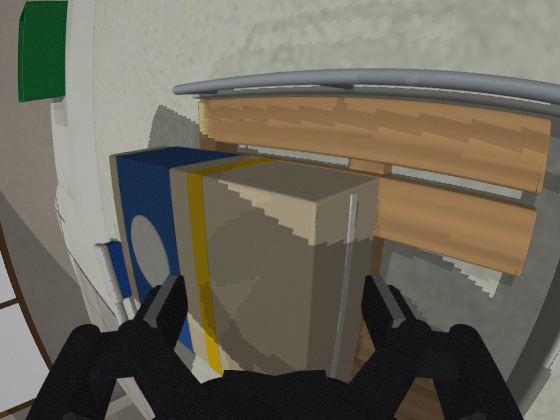

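View pics/s18z.png

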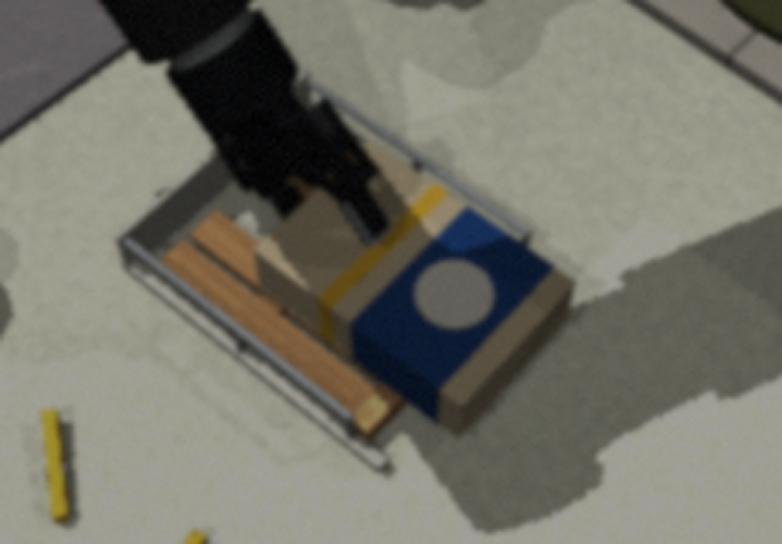

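Emit:
jog_arm([
  [0.003,0,-0.0027,0,0,0,1],
  [0.003,0,-0.0027,0,0,0,1],
])

```text
time: 22.1
tool_pos: [0.5017, -0.0693, 0.0428]
tool_rot: [3.141, 0.734, -1.512]
force: [-0.6, -0.5, -0.4]
opening: 0.999
```

Emit:
jog_arm([
  [0.002,0,-0.005,0,0,0,1],
  [0,0,-0.02,0,0,0,1],
  [0,0,-0.04,0,0,0,1],
  [0,0,-0.05,0,0,0,1],
  [0,0,-0.05,0,0,0,1],
])

```text
time: 22.72
tool_pos: [0.5082, -0.1829, 0.1666]
tool_rot: [-3.141, 0.732, -1.511]
force: [0.2, 0.4, -0.6]
opening: 0.998
```

```bash
cat > cpose.py <<'E'
from h import *; from plan import *
def cp(im):
    P=cloud(im); Q=P-O; X=Q@EX;Y=Q@EY;H=P[...,2]
    k=(H>.060)&(H<.080)&(X>-.08)&(X<.24)&(abs(Y)<.08)
    r=cv2.minAreaRect((np.stack([X[k],Y[k]],1)*1000).astype(np.float32))
    return k.sum(), r, np.percentile(X[k],[.5,99.5]), np.percentile(Y[k],[.5,99.5]), np.median(H[k])
E
python3 - <<'E'
from cpose import *
p,R,s=now(); print(p,s['force'],s['tool_rot'])
im=optics.get_image('top'); save(im,'t19.png'); print(cp(im))
im=optics.get_image('scene'); print(cp(im))
q=p+np.array([0,.0,.13])
p1,R1=rows(p,R,q,Rcage(10),4)
E
```

```text
[ 0.50824978 -0.18286821  0.16659702] [ 0.24134338  0.44927811 -0.57967972] [-3.1408436   0.73210388 -1.51140151]
(np.int64(2942), ((52.93543243408203, -8.141376495361328), (179.95108032226562, 122.17607879638672), 0.1821514517068863), array([-0.03604255,  0.14189568]), array([-0.06854792,  0.05156026]), np.float64(0.07064792736666342))
(np.int64(3794), ((52.75605010986328, -8.890655517578125), (181.26158142089844, 122.3797607421875), 0.27324622869491577), array([-0.03701215,  0.14158189]), array([-0.06883376,  0.05157491]), np.float64(0.07014187874640912))
[[-0.0217,-0.0,-0.0242,-0.0,0.139,0.0,1],
[-0.0182,-0.0,-0.0269,-0.0,0.14,0.0,1],
[-0.0142,-0.0001,-0.0292,-0.0,0.139,0.0,1],
[-0.0101,0.0,-0.031,-0.0,0.14,0.0,1]]
```

View pics/t19.png

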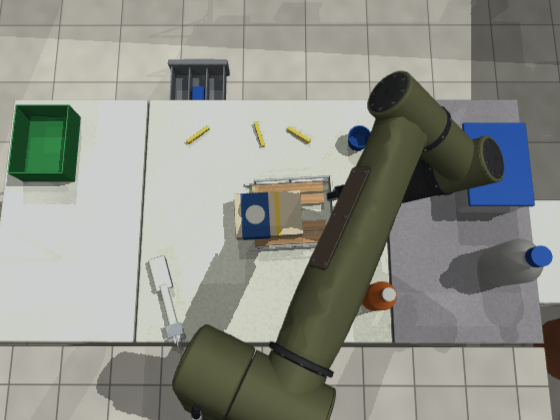

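Run:
```python
from cpose import *
p,R,s=now()
p1,R1=rows(p,R,p+np.array([0,.04,.14]),Rcage(0),5)
p1,R1=rows(p1,R1,rk(-.14,-.0085,.27),Rpush(0),10)
```

```text
[[-0.0246,-0.0006,-0.0156,-0.001,0.145,-0.0,1],
[-0.022,-0.0006,-0.019,-0.002,0.146,-0.0,1],
[-0.0191,-0.0006,-0.022,-0.001,0.145,-0.0,1],
[-0.0156,-0.0005,-0.0246,-0.001,0.145,-0.0,1],
[-0.012,-0.0005,-0.0265,-0.002,0.145,-0.0,1]]
[[-0.0329,0.0008,0.004,0.0,0.0,0.157,1],
[-0.0323,0.006,0.0039,0.0,-0.0,0.157,1],
[-0.031,0.0109,0.004,0.0,-0.0,0.157,1],
[-0.0289,0.0157,0.0039,0.0,-0.0,0.157,1],
[-0.0261,0.02,0.004,0.0,-0.0,0.157,1],
[-0.0227,0.0238,0.004,0.0,-0.0,0.157,1],
[-0.0187,0.0271,0.0039,0.0,-0.0,0.157,1],
[-0.0142,0.0296,0.004,0.0,-0.0,0.157,1],
[-0.0094,0.0315,0.004,0.001,-0.0,0.157,1],
[-0.0043,0.0326,0.0039,-0.0,-0.0,0.157,1]]
```

Emit:
jog_arm([
  [-0.0245,0,-0.0155,0,0.145,0,1],
  [-0.022,0,-0.019,-0.001,0.145,0,1],
  [-0.019,0,-0.022,-0.001,0.145,0,1],
  [-0.0155,0,-0.0245,0,0.145,0,1],
  [-0.012,0,-0.0265,-0.001,0.145,0,1],
  [-0.033,0.001,0.002,0,0,0.157,1],
  [-0.0325,0.006,0.002,0,0,0.157,1],
  [-0.031,0.011,0.002,0,0,0.157,1],
  [-0.029,0.0155,0.004,0,0,0.157,1],
  [-0.026,0.02,0.004,0,0,0.157,1],
  [-0.0225,0.024,0.004,0,0,0.157,1],
  [-0.0185,0.027,0.004,0,0,0.157,1],
  [-0.014,0.0295,0.004,0,0,0.157,1],
  [-0.0095,0.0315,0.004,0,0,0.157,1],
  [-0.0045,0.0325,0.004,0,0,0.157,1],
  [0,0,0,0,0,0,1],
])

```text
time: 24.82
tool_pos: [0.4774, 0.1866, 0.2726]
tool_rot: [3.134, -0.004, -3.08]
force: [0.4, -0.8, -0.5]
opening: 0.999
```

Run:
```python
from cpose import *
p,R,s=now(); print(p,s['tool_rot'],s['qpos'],s['force'])
im=optics.get_image('top'); print(cp(im)); save(im,'t20.png')
rows(p,R,rk(-.085,-.0085,.033),Rpush(38),9)
```

```text
[0.47744548 0.18662213 0.27259978] [ 3.13381674 -0.00402344 -3.07976561] [ 0.75974283 -0.18262602 -0.04817147 -0.00861888 -1.70333161 -0.69907861] [ 0.36965483 -0.80443042 -0.48070018]
(np.int64(2954), ((52.79571533203125, -8.28110122680664), (180.03298950195312, 121.40493774414062), 0.22577011585235596), array([-0.03600198,  0.14177354]), array([-0.06849716,  0.05140492]), np.float64(0.07061821946205174))
[[-0.0006,-0.0069,0.0266,0.075,-0.0,0.0,1],
[-0.0005,-0.0048,0.027,0.074,-0.001,0.001,1],
[-0.0006,-0.0029,0.0273,0.075,0.0,0.0,1],
[-0.0005,-0.0008,0.0274,0.074,-0.0,0.001,1],
[-0.0005,0.0012,0.0274,0.075,-0.0,0.0,1],
[-0.0006,0.0033,0.0273,0.074,-0.001,0.001,1],
[-0.0005,0.0053,0.0269,0.075,-0.0,0.001,1],
[-0.0005,0.0073,0.0265,0.074,-0.0,0.0,1],
[-0.0005,0.0092,0.0258,0.075,-0.001,0.001,1]]
```

View pics/t20.png

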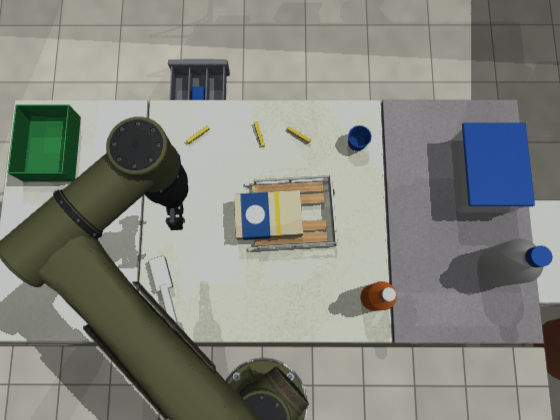

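Emit:
jog_arm([
  [-0.0005,-0.007,0.0265,0.075,0,0,1],
  [-0.0005,-0.005,0.027,0.074,0,0.001,1],
  [-0.0005,-0.003,0.0275,0.075,0,0,1],
  [-0.0005,-0.001,0.0275,0.074,0,0.001,1],
  [-0.0005,0.001,0.0275,0.075,0,0,1],
  [-0.0005,0.0035,0.0275,0.074,0,0.001,1],
  [-0.0005,0.0055,0.027,0.075,0,0,1],
  [-0.0005,0.0075,0.0265,0.074,0,0,1],
  [-0.0005,0.009,0.026,0.075,0,0.001,1],
  [0,0,0,0,0,0,1],
])

```text
time: 26.12
tool_pos: [0.4843, 0.1232, 0.0306]
tool_rot: [-2.475, -0.007, -3.085]
force: [-0.4, 0.0, 0.7]
opening: 1.003
```

Run:
```python
from cpose import *
p,R,s=now(); print(p,s['tool_rot'],s['force'],(p-O)@EX,(p-O)@EY)
im=optics.get_image('wrist'); save(im,'w21.png')
```

```text
[0.4843155  0.12322672 0.03063259] [-2.47472043 -0.0066623  -3.08472462] [-0.36022048  0.03185975  0.7150231 ] -0.08133114752720404 -0.009643384822137727
```

View pics/w21.png

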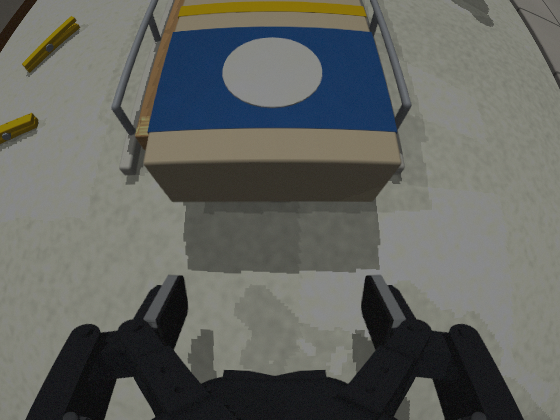

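Emit:
jog_arm([
  [0,-0.0063,0.005,0,0,0,1],
  [0,-0.0063,0.005,0,0,0,1],
  [0,-0.0063,0.005,0,0,0,1],
  [0,-0.0063,0.005,0,0,0,1],
  [0,-0.004,0.0031,0,0,0,1],
  [0,-0.0032,0.0025,0,0,0,1],
  [0,-0.0032,0.0025,0,0,0,1],
  [0,-0.004,0.0031,0,0,0,1],
  [0,-0.004,0.0031,0,0,0,1],
])

```text
time: 27.3
tool_pos: [0.4888, 0.0702, 0.0324]
tool_rot: [-2.48, -0.001, -3.084]
force: [0.3, 3.2, -0.6]
opening: 0.997
```

Emit:
jog_arm([
  [0,-0.004,0.0031,0,0,0,1],
  [0,-0.004,0.0031,0,0,0,1],
  [0,-0.004,0.0031,0,0,0,1],
  [0,-0.004,0.0031,0,0,0,1],
])

```text
time: 27.8
tool_pos: [0.4897, 0.0492, 0.0324]
tool_rot: [-2.479, -0.002, -3.084]
force: [-0.4, 2.9, -1.3]
opening: 0.999
```

Run:
```python
from cpose import *
p,R,s=now(); print(p,s['tool_rot'],s['force'],(p-O)@EX,(p-O)@EY)
im=optics.get_image('wrist'); save(im,'w22.png')
im=optics.get_image('top'); print(cp(im))
```

```text
[0.48965336 0.04919445 0.03238618] [-2.47871641e+00 -1.60400857e-03 -3.08445268e+00] [-0.37092559  2.89459569 -1.3458267 ] -0.0071124647577384716 -0.0086454872843651
(np.int64(3043), ((57.809181213378906, -11.674354553222656), (227.52587890625, 132.3959197998047), 0.9285526871681213), array([-0.04819616,  0.16967864]), array([-0.06905272,  0.05080141]), np.float64(0.0704897015000886))
```

View pics/w22.png

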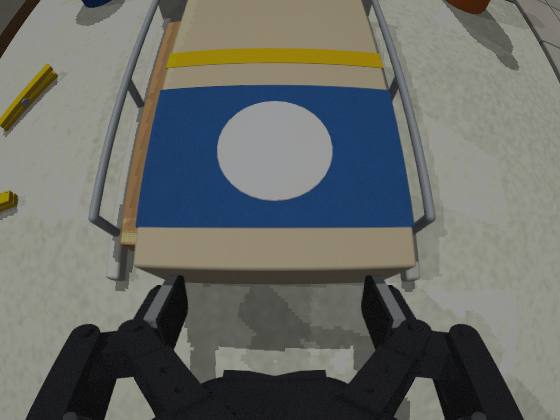

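Emit:
jog_arm([
  [0,-0.004,0.0031,0,0,0,1],
  [0,-0.004,0.0031,0,0,0,1],
  [0,-0.004,0.0031,0,0,0,1],
  [0,-0.004,0.0031,0,0,0,1],
  [0,-0.004,0.0031,0,0,0,1],
  [0,-0.004,0.0031,0,0,0,1],
  [0,-0.004,0.0031,0,0,0,1],
  [0,-0.0032,0.0025,0,0,0,1],
  [0,-0.0024,0.0019,0,0,0,1],
])

```text
time: 29.02
tool_pos: [0.4921, 0.0068, 0.0326]
tool_rot: [-2.479, -0.001, -3.085]
force: [-1.5, 4.0, -0.2]
opening: 1.006
```

Emit:
jog_arm([
  [0,-0.0016,0.0012,0,0,0,1],
])

```text
time: 29.15
tool_pos: [0.4922, 0.0049, 0.0326]
tool_rot: [-2.479, -0.002, -3.085]
force: [0.5, 3.6, -0.4]
opening: 0.999
```

Emit:
jog_arm([
  [0,-0.0012,0.0009,0,0,0,1],
  [0,-0.0008,0.0006,0,0,0,1],
])

```text
time: 29.4
tool_pos: [0.4923, 0.0025, 0.0326]
tool_rot: [-2.479, -0.002, -3.084]
force: [0.2, 3.1, -1.2]
opening: 0.998
```

Emit:
jog_arm([
  [0,-0.0008,0.0006,0,0,0,1],
])

```text
time: 29.52
tool_pos: [0.4924, 0.0016, 0.0326]
tool_rot: [-2.479, -0.002, -3.084]
force: [-0.4, 3.1, -1.1]
opening: 1.0
```

Emit:
jog_arm([
  [0,-0.0008,0.0006,0,0,0,1],
  [0,-0.0008,0.0006,0,0,0,1],
])

```text
time: 29.78
tool_pos: [0.4925, -0.0005, 0.0326]
tool_rot: [-2.479, -0.002, -3.084]
force: [-0.5, 3.6, -1.2]
opening: 1.0
```

Emit:
jog_arm([
  [0,-0.0008,0.0006,0,0,0,1],
])

```text
time: 29.9
tool_pos: [0.4925, -0.0015, 0.0326]
tool_rot: [-2.479, -0.002, -3.085]
force: [-0.6, 3.5, -2.0]
opening: 0.998
```

Emit:
jog_arm([
  [0,-0.0008,0.0006,0,0,0,1],
])

```text
time: 30.02
tool_pos: [0.4926, -0.0025, 0.0327]
tool_rot: [-2.479, -0.002, -3.085]
force: [0.2, 3.0, -2.9]
opening: 1.0
```

Emit:
jog_arm([
  [0,-0.0008,0.0006,0,0,0,1],
])

```text
time: 30.15
tool_pos: [0.4927, -0.0035, 0.0327]
tool_rot: [-2.479, -0.002, -3.085]
force: [-0.2, 2.0, -2.6]
opening: 0.995
```

Run:
```python
from cpose import *
im=optics.get_image('wrist'); save(im,'w23.png')
im=optics.get_image('scene'); np.savez('s23.npz',**im); 
g=cv2.resize(im['image'][130:290,170:400,::-1],None,fx=3.4,fy=3.4,interpolation=cv2.INTER_CUBIC); cv2.imwrite('pics/s23z.png',g)
P=cloud(im); Q=P-O; X=Q@EX;Y=Q@EY;H=P[...,2]
k=(H>.060)&(H<.080)&(X>.06)&(X<.24)&(abs(Y+.0085)<.055); print(np.percentile(X[k],[.5,99.5]),np.polyfit(X[k],H[k],1))
```

```text
[0.06073831 0.22168817] [-0.00563347  0.07097451]
```

View pics/w23.png

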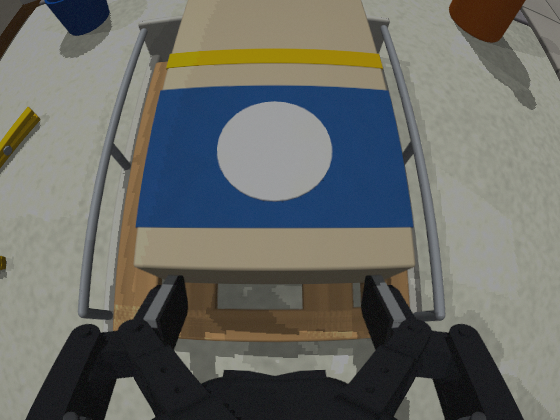

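View pics/s23z.png

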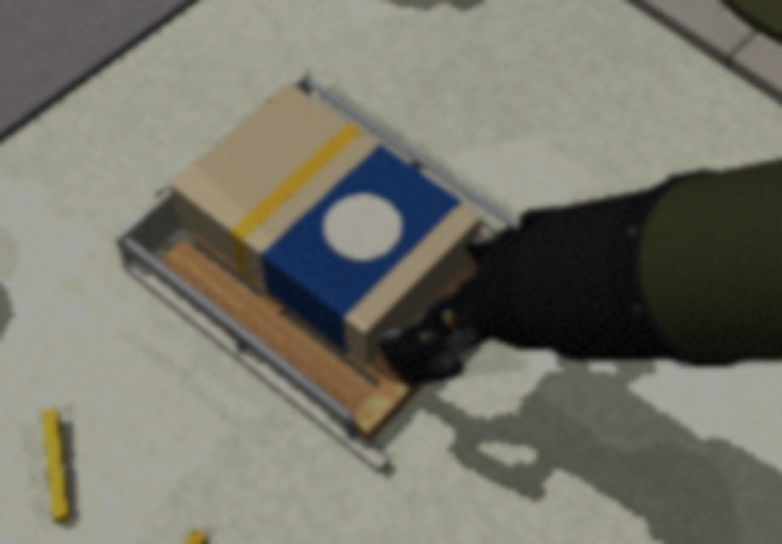

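Carton lies flat and aligned; its far end is at about rack x 222–225, so only a few mm to the plate. Continue in 1 mm steps.

Emit:
jog_arm([
  [0,-0.0008,0.0006,0,0,0,1],
])

```text
time: 30.38
tool_pos: [0.4928, -0.0044, 0.0328]
tool_rot: [-2.479, -0.001, -3.084]
force: [-0.3, 2.3, -1.4]
opening: 0.998
```

Emit:
jog_arm([
  [0,-0.0008,0.0006,0,0,0,1],
])

```text
time: 30.5
tool_pos: [0.4929, -0.0054, 0.0328]
tool_rot: [-2.479, -0.001, -3.084]
force: [0.2, 3.0, -1.5]
opening: 0.996
```

Emit:
jog_arm([
  [0,-0.0008,0.0006,0,0,0,1],
])

```text
time: 30.62
tool_pos: [0.4929, -0.0064, 0.0328]
tool_rot: [-2.479, -0.001, -3.084]
force: [0.5, 2.2, -1.9]
opening: 0.999
```

Emit:
jog_arm([
  [0,-0.0008,0.0006,0,0,0,1],
])

```text
time: 30.75
tool_pos: [0.493, -0.0074, 0.0328]
tool_rot: [-2.479, -0.001, -3.084]
force: [-0.5, 3.1, -2.1]
opening: 1.0
```

Emit:
jog_arm([
  [0,-0.0008,0.0006,0,0,0,1],
])

```text
time: 30.88
tool_pos: [0.493, -0.0085, 0.0328]
tool_rot: [-2.479, -0.001, -3.084]
force: [0.3, 2.6, -2.8]
opening: 0.997
```

Emit:
jog_arm([
  [0,-0.0008,0.0006,0,0,0,1],
])

```text
time: 31.0
tool_pos: [0.493, -0.0095, 0.0328]
tool_rot: [-2.479, -0.002, -3.084]
force: [0.3, 3.4, -2.2]
opening: 0.998
```

Emit:
jog_arm([
  [0,-0.0008,0.0006,0,0,0,1],
])

```text
time: 31.12
tool_pos: [0.4932, -0.0098, 0.0328]
tool_rot: [-2.48, -0.001, -3.084]
force: [-5.3, 11.6, 0.1]
opening: 0.999
```

Run:
```python
from cpose import *
p,R,s=now(); print(s['force'])
im=optics.get_image('top'); save(im,'t24.png'); np.savez('t24.npz',**im)
g=cv2.resize(im['image'][160:265,225:350,::-1],None,fx=6,fy=5.5,interpolation=cv2.INTER_NEAREST); cv2.imwrite('pics/t24z.png',g)
P=cloud(im); Q=P-O; X=Q@EX;Y=Q@EY;H=P[...,2]
k=(H>.060)&(H<.080)&(X>.06)&(X<.24)&(abs(Y+.0085)<.055); print(np.percentile(X[k],[.5,99.5]))
k=(H>.036)&(H<.056)&(X>.2)&(X<.26)&(abs(Y)<.085); print(np.percentile(X[k],[1,10,50,90,99]),k.sum())
```

```text
[-5.31531934 11.56324933  0.09403505]
[0.06092523 0.22795742]
[0.20289752 0.22763734 0.23242133 0.23479048 0.23693535] 115
```

View pics/t24z.png

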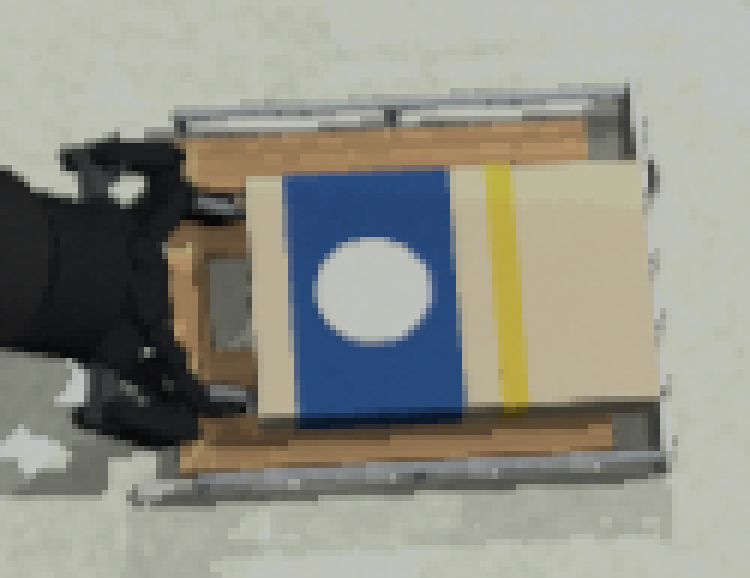

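Emit:
jog_arm([
  [0,0.0008,-0.0006,0,0,0,1],
  [0,0.0016,-0.0012,0,0,0,1],
  [0,0.008,-0.0062,0,0,0,1],
  [0,0.016,-0.0124,0,0,0,1],
  [0,0.02,-0.016,0,0,0,1],
  [0,0.02,-0.016,0,0,0,1],
  [0,0.02,-0.016,0,0,0,1],
  [0,0,-0.05,0,0,0,1],
  [0,0,-0.05,0,0,0,1],
  [0,0,0,0,0,0,1],
])

```text
time: 32.42
tool_pos: [0.4846, 0.1653, 0.1156]
tool_rot: [-2.483, 0.003, -3.081]
force: [0.3, -1.0, -0.4]
opening: 0.999
```

Run:
```python
from cpose import *
p,R,s=now(); print(p,s['force'],s['time'])
im=optics.get_image('top'); save(im,'t25.png')
P=cloud(im); Q=P-O; X=Q@EX;Y=Q@EY;H=P[...,2]
print(cp(im))
k=(H>.060)&(H<.080)&(X>.0)&(X<.24)&(abs(Y+.0085)<.07); 
for y in np.arange(-.06,.05,.02):
    m=k&(abs(Y-y)<.008); print(round(y,3),np.round(np.percentile(X[m],[1,99]),4))
```

```text
[0.48459759 0.16527443 0.11564814] [ 0.30462786 -0.98626946 -0.41963533] 32.425
(np.int64(2943), ((139.16456604003906, -9.008102416992188), (180.071533203125, 121.84757232666016), 0.07065282016992569), array([0.05017528, 0.2282123 ]), array([-0.0688846 ,  0.05118752]), np.float64(0.07053792927540015))
-0.06 [0.0511 0.2268]
-0.04 [0.0498 0.2265]
-0.02 [0.0506 0.2279]
0.0 [0.0516 0.2268]
0.02 [0.05   0.2268]
0.04 [0.0512 0.2273]
```

View pics/t25.png

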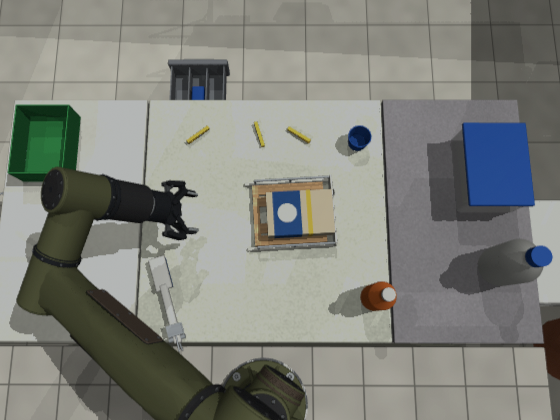

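```bash
python3 -c "
from rig import env
print(env.sign_off())"
```

```text
the job is handed in; nothing more can be done
None
```

The carton is lying on its broad side on the slats, snug against the end plate, and the job is handed in at about 32.5 s.

1. **Slide:** I pushed the carton upright and low on its face along the lid until its foot met the insert's front edge. Peak force was about 12.6 N.
2. **Tip and ease down:** I straddled the top with a loose, unclamped gap and tipped it with the rear finger. The front finger then carried it down into the slot with about 3 N of support.
3. **Final push:** I pushed the lying carton along the slats until the force jumped to about 12.7 N at the end plate, then backed off.

**Last checks:**
- **Position:** The last top camera picture puts the carton's far end at about 229 mm against the plate's nominal 228 mm, within calibration error. Its yaw is within 0.1° of the rack and its top is at 70.5 mm, so it lies flat.
- **Surroundings:** The gripper is clear of the carton, and the bottle, cup, pegs and brush look unmoved in that picture.

**Not as planned:**
- **Contact with the end plate:** While lowering, the gripper's linkage appears to have touched the end plate. I read about 23 N, then about 15 N. The geometry points to the plate rather than the carton, but I inferred this rather than seeing it. I backed off and re-angled the tool.
- **Last few millimetres of lowering:** The carton eased from about 2.6° to flat while I re-angled, rather than in a planned step. I saw no sign of a drop.
- **Sideways force:** Both snug contacts also showed about 5 N sideways, so one corner may have touched first. The final picture shows no misalignment.

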